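Tip a brass spacer out of a covered tray and lay it on a sloping inspection seat

ROBOT

A 7-joint arm with a two-finger parallel gripper is mounted at the origin on the work surface. World frame = base frame: x ahead of the robot, y to its left, z up, the work surface at z = 0. Lengths are in mm, angles in rad, forces in N, time in s.
With the tool pointing down it reaches from about 425 to 1025 mm from the base axis. Payload 9.4 kg.
Tool frame: the origin (TCP) lies on the front face of the gripper's body, between the roots of the fingers; the fingertips stand 73 mm ahead of it and the grasp point (between the pads) lies 54 mm ahead of it; z points along the fingers, y is the direction in which the jaws open and shut (so a half turn about z gives the same grasp; the last joint's range is limited). The gripper opens to 85 mm and grips with 20 to 120 N. Pads are 22 mm wide; open, the fingers measure 114 mm over their backs; the gripper's body (76 mm by 85 mm) begins 54 mm behind the grasp point. The pads swing forward as they close: fully open they stand 13 mm farther back than shut.
Start: joints at [1.256, 0.599, -0.003, 1.599, 0.002, 0.943, -0.08], TCP at [170.778, -704.598, 303.875] pointing down, gripper open.
Joint ranges: [-2.57, 2.57], [-0.35, 1.97], [-1.29, 1.29], [0.11, 2.56], [-1.05, 4.19], [0.11, 1.86], [-2.63, 2.63]. Speed limits (rad/s): [2.22, 2.22, 3.01, 3.01, 3.14, 3.14, 3.14].

INTERFACE

Orientations are given as a unit quaternion [x, y, z, w].
In Python, from station import readout, eyes, job, recognise, cut_out, mark_of gives the robot as it stands.
- The arm moves only by the tool play_rows, never from a script. Its argument "motion" is a list of rows, each an object with "fingers": the opening, from 0 (shut) to 1 (fully open); "slide": the shift along the tool's x, y, z in m, a list of three; "twist": the turn about the tool's z in degrees. A call has 1 to 10 rows; each row shifts and turns the pose as measured when the row begins, along the tool's axes as they then stand; what a row does not reach is not made up. A row lasts 1/8 s, in which the tool goes at most 62.5 mm and 10.7 degrees, less where a joint would pass 70% of its speed; a pose out of reach is approached as far as the arm can. A call with a gripper value outside its range is refused whole. The fingers move at their own pace and stop on an object; "newtons" is the grip in N (left out, the last holds). Time passes only in rows, so rows that do not move let the fingers close. It gives the time, the measured TCP pose, the force and the opening at its end, in the units of the state.
- readout.state(): the state, without advancing time (a new reading comes with each control period).
- eyes.grab_frame(name): name is "scene" or "top"; returns (picture, depth): 480x640x3 uint8, blue, green, red; 480x640 float32, mm along the optical axis (not along the pixel's ray), 0 where there is no reading.
- eyes.camera_info(name): a dict with "fx", "fy", "cx", "cy" (pixels), "R" (3x3) and "t" (3): a world point X has camera coordinates R X + t. Camera axes: x right, y down, z forward; pixel columns grow to the right and rows downward; lengths in mm; the calibration is good to about 2 mm. A picture is of the moment at which its call begins. camera_info takes no time and is no camera call.
- job.close_job(): hands the job in, once; it reports no verdict.
Trained networks look in the newest picture that a camera, given by its name, has taken for a name from the list of things; names that differ only in an ending like _2 or _b are one class to them, and where a whole thing is asked for, a point or a joint stands for the part that bears it (a point fixed in the world has none). Each returns a list of dicts, best first, with "conf" (0 to 1); they miss things now and then, are a little off and sometimes report something else, mostly with a low value. They report only what shows in the picture. A call takes as long as a camera call.
- recognise(camera, target): "extent" ([left, top, right, bottom] in pixels, round what is visible of it).
- cut_out(camera, target): "region" (480x640 bool, what is visible of it) and "extent" ([left, top, right, bottom] in pixels, round what is visible of it).
- mark_of(camera, target): "location" ([column, row] in pixels: a listed point, or the origin of a listed thing).
The state is a dict: "time": time; "qpos": joint angles; "joint_velocities": joint speeds; "effort": joint torques, N m; "tool_pos": TCP position; "ee_rot": TCP orientation; "contact_force": force on the tool from outside, world axes, zero at the start; "moment": the same for the moment, N m; "grip_width": finger opening in mm.
Only numpy, scipy, OpenCV 4.12 (cv2) and the standard library are available. Lean on these libraries where they do the work, as an engineer would, in place of code of your own. Each camera call takes 0.05 s, during which the arm holds its last target.

TASK

The brass spacer disc lies under the clear cover of the blue tilting tray. Lift the red handle until the disc slides into the open corner at the tray's low end, let the tray back down gently so it lies level, then pick the disc out of the corner and lay it, without dropping it, flat on the white sloping seat under the lamp, resting against both pins. Leave the mould block, the brush and the oil bottle alone.

Things in the scene. Friction and masses are not known exactly. Their poses are not given: they have to be found in the camera images.
- tray_base: Fixed grey foot of the tilting tray; origin on the bench exactly below the hinge axis, midway across. x axis: level, from hinge to red handle; y along the hinge axis; z up. Hinge axis 50 mm above the bench. Level tray: floor 55 mm, wall tops 73 mm above the bench; inside 120 mm wide from x = 40 to 165 mm.
- tray (a joint): Tilt of the blue tray in rad: 0 = level, at rest; grows as the red handle is lifted, up to 0.70. No catch: the tray (0.45 kg) sinks back to 0 if let go. Floor and disc are slippery, how much varies: the disc starts to slide somewhere between 0.15 and 0.45 rad.
- tray_handle (a point): Middle of the red round handle bar (14 mm diameter, 74 mm long, along y of tray_base), 215 mm from the hinge axis and 25 mm above it when level (75 mm above the bench); swings on an arc with the tray. 38 mm free between bar and tray end; arms at y = +-32 mm carry it. An upright tool may hold it: the bar turns in the fingers.
- tray_corner (a point): Where the disc's centre is when fully in the V corner: mid-line, at the hinge, 59 mm above the bench when level. From x = 22 to -48 mm the floor is only a 50 mm wide tongue without side walls: the disc overhangs it 7 mm each side in y, open beside and 40 mm below. 90 degree V of walls 18 mm high: apex at x = -45 mm, ends at x = -17, y = +-28 mm.
- disc_center (a point): Centre of the brass disc, 64 mm diameter, 8 mm thick, about 0.2 kg, plain and round. It starts flat under the cover.
- disc: The same disc; origin at the centre of its underside, z axis through its thickness.
- seat: White sloping seat, pad 76 mm (x) by 52 mm (y), 8 mm thick, fixed; origin on its face where the disc's centre belongs. z square out of the face, x up the slope (35 degrees), y level. Two steel pins, 8 mm diameter, stand 8 mm out of the face at x = -29.5, y = +-20.6 mm and hold the disc up. The disc overhangs the pad 6 mm each side in y, free for fingers.
- seat_center (a point): Where the disc's centre belongs: 4 mm above the seat's face at its origin.
- stand: Fixed inspection stand, foot 200 x 130 x 12 mm; origin on the bench, 100 mm below the seat's origin. x axis: level, from the seat's low side to the column (24 mm diameter, at x = 115 mm, 312 mm high). A lamp head 84 mm in diameter, centred at x = 50 mm, underside 268 mm above the bench, blocks an upright tool: come in square to the sloping face.
- mould_block: Bystander: steel block 90 x 70 x 45 mm, origin under its centre.
- brush: Bystander: hand brush 160 mm long lying along its x axis.
- oil_bottle: Bystander: blue bottle 48 mm in diameter, 120 mm high, origin under its centre.
- tray_cover (a point): Middle of the near edge of the tray's clear cover, on its top, 76 mm above the bench when level; the cover's underside is 18 mm above the floor and it roofs x = 55 to 170 mm. On the corner side of it the walls funnel at 45 degrees to an 84 mm wide throat at x = 22 mm.

How it is judged:
By the outcome, as a careful person would: the job done as asked, in the order asked, and still so for the second after the job is handed in, with the robot touching nothing.
It also fails if it takes over 54 s, if anything falls off the work surface, if the arm or the gripper's body presses on something with over 40 N, if the wrist force passes 120 N, or if a joint passes its speed limit or range.

## Working session

There is one attempt and no reset: what is moved stays moved. The work goes in short steps, Python scripts to look and compute and a tool call to move; the robot and the scene stay as the last step left them, time stands still between calls to the robot, and variables do not carry over. Pictures are saved under pics/ and viewed, and the job is handed in when it is done.

Besides the shell and the picture viewer there is one more tool, called after "Request:" by a JSON object that holds its "fn" and its "kwargs", one argument or row to a line. play_rows: Moves the arm, as the interface text tells. Its arguments: {"type":"object","properties":{"motion":{"type":"array","items":{"type":"object","properties":{"fingers":{"type":"number"},"slide":{"type":"array","items":{"type":"number"}},"twist":{"type":"number"}}}},"newtons":{"type":"number"}},"required":["motion"]}

```bash
ls; mkdir -p pics; python3 - <<'E'
from station import readout, eyes
import cv2,numpy as np
s=readout.state(); print(s)
for n in ("scene","top"):
    p,d=eyes.grab_frame(n); cv2.imwrite(f"pics/{n}0.png",p); np.save(f"pics/{n}0.npy",d); print(n,eyes.camera_info(n))
E
```

```text
pics
{'time': 0.0, 'qpos': array([ 1.25628301,  0.60014732, -0.00250291,  1.60012738,  0.00179457,
        0.94289184, -0.07978637]), 'joint_velocities': array([-0.00100986,  0.00011082, -0.00066821,  0.00030053, -0.00016103,
        0.00033436, -0.00166576]), 'effort': array([-4.02257410e-04, -7.76432848e+01,  1.56504683e+00, -2.57997859e+01,
        1.23963607e-02,  8.91284522e-03, -1.78874814e-05]), 'tool_pos': array([ 170.68282363, -704.25720851,  303.00230342]), 'ee_rot': array([ 9.92936508e-01,  1.18644314e-01, -1.73298594e-04, -7.66726742e-04]), 'contact_force': array([-0.21883846,  0.42420723,  0.15825908]), 'moment': array([-0.03138062,  0.02128099, -0.03030599]), 'grip_width': 85.49353800613272}
scene {'fx': 499.35385116685507, 'fy': 499.35385116685507, 'cx': 317.5233849434725, 'cy': 229.27500162909928, 'R': array([[ 0.5309543 ,  0.84738758, -0.00467043],
       [ 0.68750927, -0.43398706, -0.58222525],
       [-0.49539735,  0.30592404, -0.81301411]]), 't': array([-375.21956244, -304.92285101, 1498.26056677])}
top {'fx': 457.8143339193763, 'fy': 457.8143339193763, 'cx': 315.5055427550929, 'cy': 245.8929298963309, 'R': array([[-0.02242933, -0.99958335,  0.0181676 ],
       [-0.98165596,  0.01857826, -0.18975358],
       [ 0.189337  , -0.02209037, -0.98166365]]), 't': array([ 69.20142086, 579.51221902, 859.7583899 ])}
```

View pics/scene0.png

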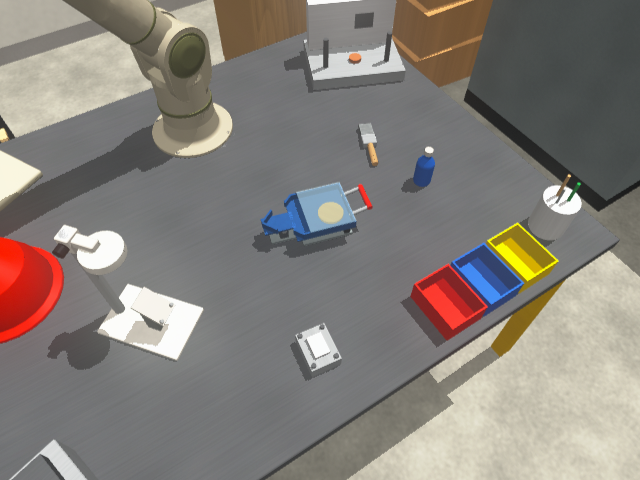

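View pics/top0.png

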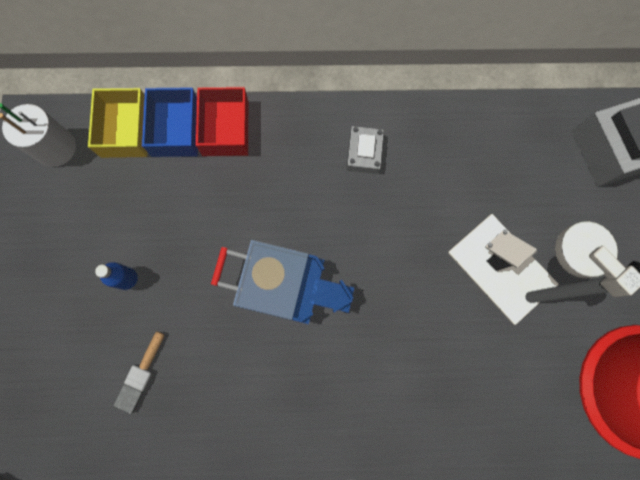

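```bash
cat > h.py <<'E'
from station import readout, eyes, job, recognise, cut_out, mark_of
import numpy as np, cv2
C={n:eyes.camera_info(n) for n in("scene","top")}
def K(c): return np.array([[c['fx'],0,c['cx']],[0,c['fy'],c['cy']],[0,0,1]])
def P(n): c=C[n]; return K(c)@np.c_[np.array(c['R']),np.array(c['t'])]
def proj(n,X):
    p=P(n)@np.r_[X,1]; return p[:2]/p[2]
def tri(a,b):
    X=cv2.triangulatePoints(P("scene"),P("top"),np.array(a,float).reshape(2,1),np.array(b,float).reshape(2,1)).ravel(); X=X[:3]/X[3]
    return X,np.linalg.norm(proj("scene",X)-a),np.linalg.norm(proj("top",X)-b)
def back(n,uv,z):
    c=C[n];R=np.array(c['R']);o=-R.T@np.array(c['t']);d=R.T@np.linalg.inv(K(c))@np.r_[uv,1]
    return o+d*(z-o[2])/d[2]
def dpt(n,uv,d):
    c=C[n];R=np.array(c['R']);u,v=int(round(uv[0])),int(round(uv[1]))
    z=np.median(d[v-1:v+2,u-1:u+2]); return R.T@(np.linalg.inv(K(c))@np.r_[uv,1]*z-np.array(c['t']))
E
python3 - <<'E'
from h import *
np.set_printoptions(precision=1,suppress=True)
for t in "tray_base tray_handle tray_corner disc_center seat seat_center stand tray_cover mould_block brush oil_bottle".split():
    a=mark_of("scene",t);b=mark_of("top",t)
    print(t,[(np.array(x['location']),round(x['conf'],2)) for x in a[:2]],[(np.array(x['location']),round(x['conf'],2)) for x in b[:2]])
    if a and b:print("   ",*tri(a[0]['location'],b[0]['location']))
E
```

```text
tray_base [(array([282.1, 232.8]), 0.88)] [(array([324., 296.]), 0.81)]
    [483.3  37.5   4.2] 1.2116451783638316 1.7589001017825927
tray_handle [(array([363.4, 194.7]), 0.97), (array([165.2, 325.8]), 0.22)] [(array([217.6, 262.7]), 0.6)]
    [543.6 240.9  86.9] 1.6377781797472368 2.4712264688145225
tray_corner [(array([281.6, 220.2]), 0.92)] [(array([329.8, 292.7]), 0.56)]
    [486.8  33.3  64. ] 0.5888517974382023 0.8813310087805741
disc_center [] [(array([297.3, 286.8]), 0.46)]
seat [(array([152.4, 306.2]), 0.75)] [(array([508.1, 248.4]), 0.67)]
    [ 560.3 -314.2   94.5] 0.9806921198287801 1.241945216664307
seat_center [(array([152.9, 303.1]), 0.78)] [(array([510. , 243.4]), 0.55), (array([122.6, 281.2]), 0.22)]
    [ 566.3 -309.9  114. ] 0.9703191923753882 1.2336155725062479
stand [(array([165.4, 328.8]), 0.63)] [(array([487.2, 257.2]), 0.63), (array([146.2, 370.3]), 0.42)]
    [ 561.6 -315.5  -14.1] 0.6449287272420483 0.7923528472011162
tray_cover [(array([302.6, 208.7]), 0.76)] [(array([298.5, 285.6]), 0.72), (array([507.6, 246. ]), 0.32)]
    [498.3  90.2  83.5] 0.6510112312062103 0.9848478726323837
mould_block [(array([317. , 352.4]), 0.58)] [(array([360.1, 154. ]), 0.82), (array([220.1, 266.8]), 0.19)]
    [796.4 -52.6  -5.7] 1.9670883107627837 2.295425191642401
brush [(array([369.2, 147.5]), 0.56)] [(array([325.5, 297.4]), 0.17)]
    [554.3 123.5 354.6] 42.27175461825928 91.81886807772479
oil_bottle [(array([420. , 179.4]), 0.58)] [(array([125.1, 281.1]), 0.71)]
    [523.8 451.3  -3.5] 0.8404448280944307 1.2805632845337727
```

```bash
python3 - <<'E'
from h import *
s=cv2.imread("pics/scene0.png");t=cv2.imread("pics/top0.png")
def crop(im,x,y,w,h,k): return cv2.resize(im[y:y+h,x:x+w],None,fx=k,fy=k,interpolation=cv2.INTER_CUBIC)
cv2.imwrite("pics/a.png",np.vstack([crop(s,250,170,133,75,6)[:300*2]]))
cv2.imwrite("pics/b.png",crop(t,205,230,160,100,5))
cv2.imwrite("pics/c.png",crop(s,55,225,160,140,4))
cv2.imwrite("pics/d.png",crop(t,440,205,200,125,4))
E
```

```text
(no output)
```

View pics/a.png

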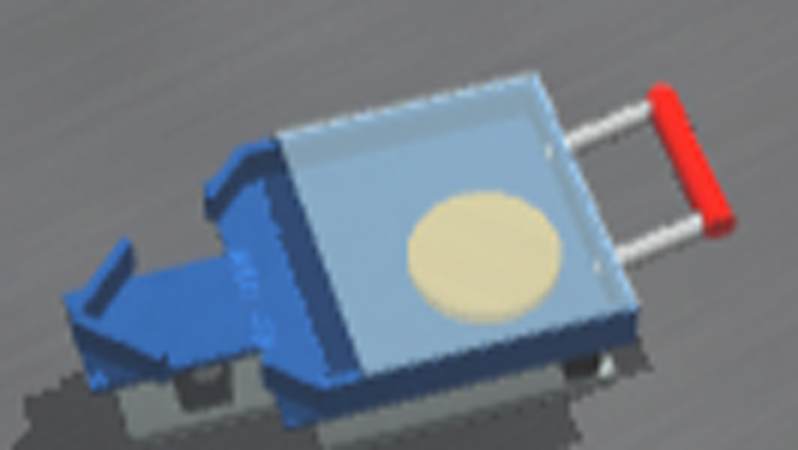

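View pics/b.png

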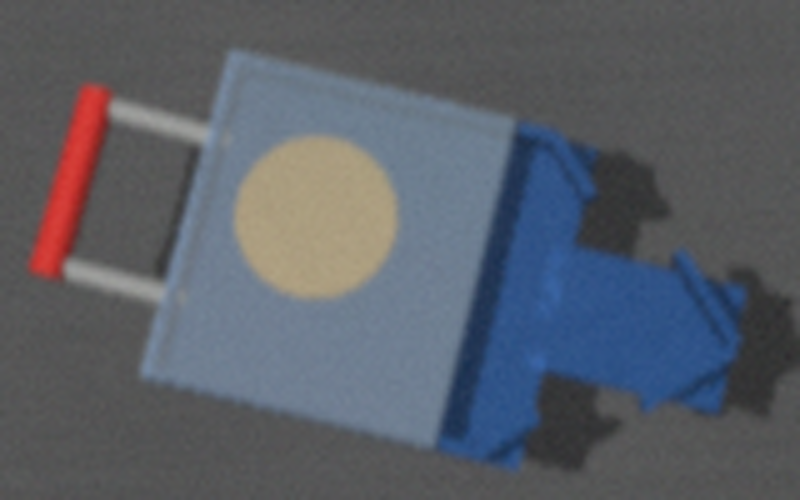

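View pics/c.png

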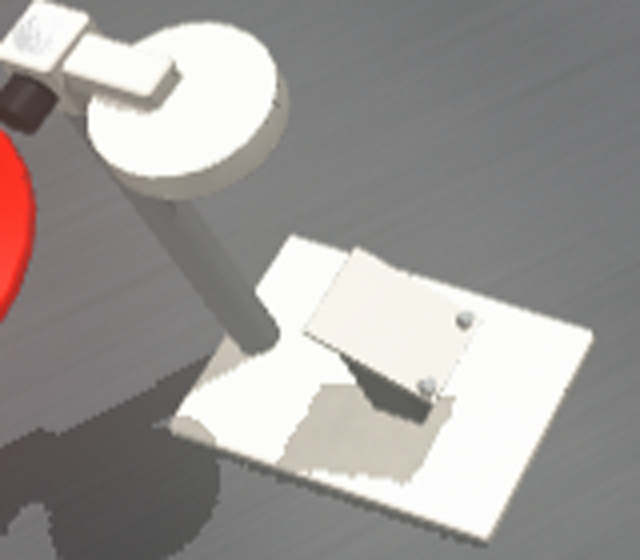

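View pics/d.png

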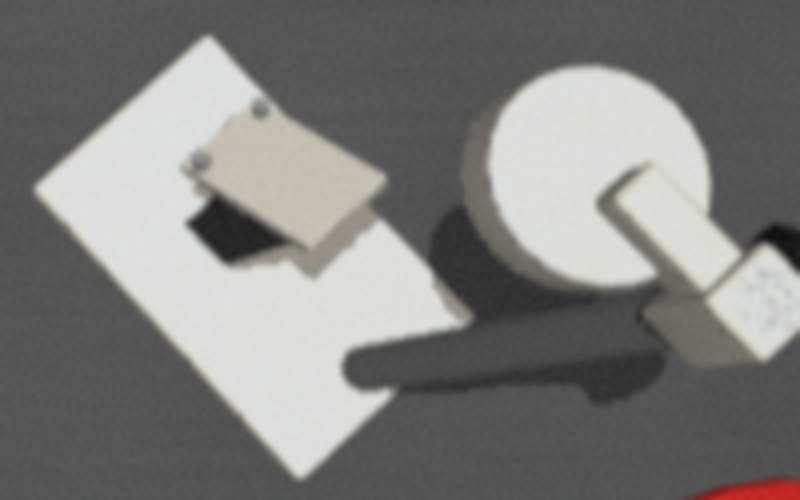

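```bash
cat > fit.py <<'E'
from h import *
from scipy.optimize import least_squares
np.set_printoptions(precision=2,suppress=True)
def A(x,y):return ("scene",250+(x+.5)/6-.5,170+(y+.5)/6-.5)
def B(x,y):return ("top",205+(x+.5)/5-.5,230+(y+.5)/5-.5)
def Cc(x,y):return ("scene",55+(x+.5)/4-.5,225+(y+.5)/4-.5)
def D(x,y):return ("top",440+(x+.5)/4-.5,205+(y+.5)/4-.5)
tray=[((215,37,75),A(660,92)),((215,-37,75),A(722,225)),((215,37,75),B(45,270)),((215,-37,75),B(95,89))]
cov=[((170,-1,76),B(232,50)),((170,1,76),B(145,378)),((55,-1,76),B(515,120)),((55,1,76),B(437,447)),
((55,1,76),A(277,135)),((170,1,76),A(537,73)),((170,-1,76),A(635,308)),((55,-1,76),A(362,378))]
notch=[((22,-25,55),B(580,246)),((22,25,55),B(540,372))]
def seat(x,y,z):
    c,s=np.cos(np.radians(35)),np.sin(np.radians(35)); return (c*x-s*z,y,100+s*x+c*z)
st=[("f",(-1,65,12),D(210,37)),("f",(-1,-65,12),D(35,188)),("f",(1,-65,12),D(300,478)),
("f",(-1,65,12),Cc(487,540)),("f",(-1,-65,12),Cc(592,335)),("f",(1,65,12),Cc(172,430)),("f",(1,-65,12),Cc(292,236)),
("s",seat(-29.5,20.6,8),Cc(427,385)),("s",seat(-29.5,-20.6,8),Cc(466,318)),("s",seat(-29.5,20.6,8),D(261,108)),("s",seat(-29.5,-20.6,8),D(202,160)),
("s",seat(38,26,0),D(387,180)),("s",seat(38,-26,0),D(312,248)),("s",seat(38,26,0),Cc(305,333)),("s",seat(38,-26,0),Cc(355,250))]
def W(p,l): 
    c,s=np.cos(p[2]),np.sin(p[2]); return np.array([p[0]+c*l[0]-s*l[1],p[1]+s*l[0]+c*l[1],l[2]])
def ft(p,sel):
    r=[]
    pts=tray+[((l[0],l[1]*p[3],l[2]),o) for l,o in cov]+notch
    for l,o in pts:
        if o[0] in sel: r+=list(proj(o[0],W(p,l)+np.r_[0,0,p[4]])-o[1:])
    return np.array(r)
def fs(p,sel):
    r=[]
    for k,l,o in st:
        if k=="f": l=(p[3]+100*l[0],l[1],l[2])
        if o[0] in sel: r+=list(proj(o[0],W(p,l)+np.r_[0,0,p[4]])-o[1:])
    return np.array(r)
if __name__=="__main__":
  for sel in(("scene","top"),("scene",),("top",)):
    a=least_squares(ft,[487,35,1.3,64,0],args=(sel,),loss="soft_l1");print("tray",sel,a.x,np.sqrt(np.mean(a.fun**2)));
    if len(sel)==2:print(a.fun.reshape(-1,2))
    b=least_squares(fs,[561,-314,-2.3,30,0],args=(sel,),loss="soft_l1");print("stand",sel,b.x,np.sqrt(np.mean(b.fun**2)))
    if len(sel)==2:print(b.fun.reshape(-1,2))
E
python3 fit.py
```

```text
tray ('scene', 'top') [484.93  35.72   1.31  64.9   -0.98] 0.635466617320412
[[ 0.13  0.7 ]
 [ 0.06  0.5 ]
 [ 0.84  1.16]
 [ 1.45  0.52]
 [ 0.14  0.06]
 [-0.51 -0.6 ]
 [ 0.7   0.02]
 [-0.2   0.2 ]
 [ 0.16 -0.4 ]
 [ 0.3  -0.37]
 [ 1.11 -0.48]
 [ 0.75 -0.58]
 [-0.95 -0.03]
 [ 1.01 -0.47]]
stand ('scene', 'top') [ 561.52 -314.9    -2.46   33.42   -3.28] 0.5333686848332598
[[-0.38 -0.76]
 [-0.48 -0.12]
 [ 0.13  0.91]
 [-0.08  0.63]
 [ 1.02 -0.19]
 [-1.77 -0.03]
 [-0.43 -0.18]
 [ 0.17  0.35]
 [ 0.06  0.18]
 [-0.05 -0.35]
 [-0.28 -0.04]
 [ 0.25 -0.04]
 [-0.55  0.71]
 [-0.7   0.12]
 [-0.04 -0.35]]
tray ('scene',) [489.21  31.58   1.31  64.31   5.49] 0.42366912334457685
stand ('scene',) [ 549.83 -315.62   -2.46   32.68  -22.07] 0.24263307062266024
tray ('top',) [484.18  35.79   1.31  64.42   5.79] 0.6218725485712429
stand ('top',) [ 563.46 -320.14   -2.46   33.47  -14.38] 0.24477634111945426
```

```bash
python3 - <<'E'
from h import *
np.set_printoptions(precision=0,suppress=True,linewidth=200)
pts=[]
for n in("scene","top"):
    d=np.load(f"pics/{n}0.npy");c=C[n];R=np.array(c['R'])
    v,u=np.nonzero(d>0);z=d[v,u]
    X=(np.linalg.inv(K(c))@np.vstack([u*z,v*z,z])-np.array(c['t'])[:,None]).T@R
    pts.append(X);print(n,len(X))
X=np.vstack(pts)
X=X[(X[:,2]<900)]
xs=np.arange(0,1000,50);ys=np.arange(-800,500,50)
print("x\\y",ys)
for x in xs:
    row=[]
    for y in ys:
        m=(abs(X[:,0]-x-25)<25)&(abs(X[:,1]-y-25)<25)
        row.append(int(np.percentile(X[m,2],98)) if m.sum()>5 else -9)
    print(x,*["%4d"%r for r in row])
print(proj("scene",[0,0,0]),proj("scene",[0,0,300]))
E
```

```text
scene 305968
top 305920
x\y [-800 -750 -700 -650 -600 -550 -500 -450 -400 -350 -300 -250 -200 -150 -100  -50    0   50  100  150  200  250  300  350  400  450]
0   -9   -9   -9   -9   12   18    1    0    1    0    1    0  478  415  432  428  367  333   10    1    0    1    0   16   40  136
50   -9   -9   -9   -9    0    0    1    1    0    1    0    1  482  474  452  387  350  333    4    1    0    0    1    0   38   39
100   -9   -9   -9   -9    3    4    3    3    4    3    3    4    3    4    5    9    9    4    3    3    3    3    3    3    3    2
150   -9   -9   -9   -9   20   48    4    4    4    4    4    4    3    3    4    4    4    4    4    4    4    4    4    4    4    4
200   -9   -9   -9   -9   -9  112   56    4    4    3    4    4    4    4    4    4    3    4    4    4    4    4    4    4    4    4
250   -9   -9   -9   -9  128  125   75    4    4    4    3    3    4    4    3    4    4    4    4    3    4    4    4    4   21    5
300   -9   -9   -9   -9  125  117   66    4    4    4    3    4    4    4    4    3    4    3    4    4    4    4    4   21   23    4
350  
[... 1060 characters left out ...]
3    4
750   -9   -9   -9  120  122   90    4    3    3    4    3    4    4    3   47   47    3    4    4    4   60   61   60   60   61   60
800   -9   -9   -9   -9  123   92    4    3    3    3    3    3    3    4   47   46    3    3    3   52   61   61   62   31   62   60
850   -9   -9   -9   94   93    4    4    4    4    3    3    3    3    3    3    3    3    3    3   51   61   60   62    7   62    7
900   -9   -9    4    4    4    4    4    4    4    3    4    3    3    3    3    3    3    3    3   44   61   61   61   61   61   61
950   -9   -9    0    1   -9   -9    0    1   -9    0    0    0    1   -1    0    0   -3   -5   -2    0   -9   -6   -7   -7   -8   -8
[192. 128.] [168.  38.]
```

Request:
{"fn": "play_rows", "kwargs": {
  "motion": [
    {"slide":[0.04,-0.047,0],"fingers":1},
    {"slide":[0.04,-0.047,0]},
    {"slide":[0.04,-0.047,0]},
    {"slide":[0.04,-0.047,0]},
    {"slide":[0.04,-0.047,0]},
    {"slide":[0.04,-0.047,0]},
    {"slide":[0.04,-0.047,0]},
    {"slide":[0.04,-0.047,0]},
    {"slide":[0.04,-0.047,0]},
    {"slide":[0.04,-0.047,0]}
  ]
}}

```text
invalid input
```

```bash
cat > st.py <<'E'
from h import *
np.set_printoptions(precision=3,suppress=True)
from scipy.spatial.transform import Rotation as Ro
s=readout.state();R=Ro.from_quat(s['ee_rot']).as_matrix()
print(round(s['time'],2),"tcp",s['tool_pos'],"q",s['qpos'],"F",s['contact_force'],"w",s['grip_width']);print("x",R[:,0],"y",R[:,1],"z",R[:,2])
open("log.txt","a").write(repr((s['qpos'].tolist(),s['tool_pos'].tolist(),s['ee_rot'].tolist()))+"\n")
E
python3 st.py
```

```text
1.2 tcp [ 170.731 -704.602  303.869] q [ 1.256  0.599 -0.002  1.599  0.002  0.943 -0.08 ] F [ 0.358  0.35  -0.107] w 85.42068542339342
x [ 0.972  0.236 -0.   ] y [ 0.236 -0.972 -0.   ] z [-0. -0. -1.]
```

Request:
{"fn": "play_rows", "kwargs": {
  "motion": [
    {"slide":[0.04,-0.047,0],"fingers":1,"twist":0},
    {"slide":[0.04,-0.047,0],"fingers":1,"twist":0},
    {"slide":[0.04,-0.047,0],"fingers":1,"twist":0},
    {"slide":[0.04,-0.047,0],"fingers":1,"twist":0},
    {"slide":[0.04,-0.047,0],"fingers":1,"twist":0},
    {"slide":[0.04,-0.047,0],"fingers":1,"twist":0},
    {"slide":[0.04,-0.047,0],"fingers":1,"twist":0},
    {"slide":[0.04,-0.047,0],"fingers":1,"twist":0},
    {"slide":[0.04,-0.047,0],"fingers":1,"twist":0},
    {"slide":[0.04,-0.047,0],"fingers":1,"twist":0}
  ]
}}

```text
time: 2.45
tool_pos: [452.8, -150.1, 303.8]
ee_rot: [0.993, 0.114, 0.002, 0.003]
contact_force: [0.2, -0.7, -0.2]
grip_width: 84.9
```

```bash
python3 st.py
```

```text
2.45 tcp [ 452.782 -150.081  303.781] q [ 0.269  0.305 -0.09   2.152  0.051  0.68  -1.198] F [ 0.244 -0.697 -0.219] w 84.886150982766
x [0.974 0.227 0.004] y [ 0.227 -0.974  0.007] z [ 0.006 -0.006 -1.   ]
```

```bash
cat > plan.py <<'E'
from h import *
from scipy.spatial.transform import Rotation as Ro
def plan(target,tw,n,fing,R0=None,p0=None):
    s=readout.state();R=Ro.from_quat(s['ee_rot']).as_matrix();d=(np.array(target)-s['tool_pos'])/n
    print("|step|",np.linalg.norm(d))
    for i in range(n):
        print(np.round(R.T@d/1000,4).tolist(),tw/n); R=R@Ro.from_euler('z',tw/n,degrees=True).as_matrix()
if __name__=="__main__":
    import sys
    a=eval(sys.argv[1]);plan(*a)
E
python3 plan.py "((540.5,243.4,230),28.1,8,0.42)"
```

```text
|step| 51.22944539362385
[0.0218, -0.0455, 0.009] 3.5125
[0.019, -0.0467, 0.009] 3.5125
[0.0161, -0.0478, 0.009] 3.5125
[0.0131, -0.0487, 0.009] 3.5125
[0.0101, -0.0494, 0.009] 3.5125
[0.0071, -0.0499, 0.009] 3.5125
[0.004, -0.0503, 0.009] 3.5125
[0.0009, -0.0504, 0.009] 3.5125
```

Request:
{"fn": "play_rows", "kwargs": {
  "motion": [
    {"slide":[0.022,-0.046,0.009],"fingers":0.42,"twist":3.5},
    {"slide":[0.019,-0.047,0.009],"fingers":0.42,"twist":3.5},
    {"slide":[0.016,-0.048,0.009],"fingers":0.42,"twist":3.5},
    {"slide":[0.013,-0.049,0.009],"fingers":0.42,"twist":3.5},
    {"slide":[0.01,-0.049,0.009],"fingers":0.42,"twist":3.5},
    {"slide":[0.007,-0.05,0.009],"fingers":0.42,"twist":3.5},
    {"slide":[0.004,-0.05,0.009],"fingers":0.42,"twist":3.5},
    {"slide":[0.001,-0.05,0.009],"fingers":0.42,"twist":3.5},
    {"slide":[0,0,0],"fingers":0.42,"twist":0}
  ]
}}

```text
time: 3.58
tool_pos: [547.0, 262.8, 229.9]
ee_rot: [0.991, -0.134, 0.007, 0.001]
contact_force: [-0.7, -0.8, 0.2]
grip_width: 36.0
```

```bash
python3 st.py;  python3 - <<'E'
from h import *
s,_=eyes.grab_frame("scene");t,_=eyes.grab_frame("top")
np.save("pics/s1.npy",s)
def crop(im,x,y,w,h,k): return cv2.resize(im[y:y+h,x:x+w],None,fx=k,fy=k,interpolation=cv2.INTER_CUBIC)
cv2.imwrite("pics/e.png",np.hstack([crop(s,260,80,200,180,2),crop(t,120,180,200,180,2)]))
E
```

```text
3.58 tcp [546.96  262.778 229.892] q [-0.568  0.545  0.033  1.953 -0.011  0.634 -2.371] F [-0.679 -0.795  0.161] w 35.982205984387654
x [ 0.964 -0.266  0.015] y [-0.266 -0.964 -0.   ] z [ 0.015 -0.004 -1.   ]
```

View pics/e.png

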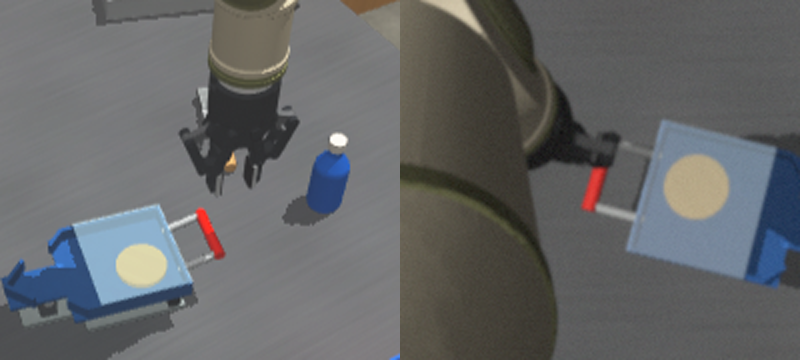

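Request:
{"fn": "play_rows", "kwargs": {
  "motion": [
    {"slide":[-0.001,0.01,0.01],"fingers":0.42,"twist":0},
    {"slide":[0,0.009,0.025],"fingers":0.42,"twist":0},
    {"slide":[0,0,0.02],"fingers":0.42,"twist":0},
    {"slide":[0,0,0],"fingers":0.42,"twist":0}
  ]
}}

```text
time: 4.18
tool_pos: [541.0, 231.0, 174.5]
ee_rot: [0.99, -0.139, 0.008, 0.003]
contact_force: [0.1, 0.1, 0.3]
grip_width: 35.6
```

```bash
python3 st.py;  python3 - <<'E'
from h import *
s,_=eyes.grab_frame("scene");t,_=eyes.grab_frame("top")
def crop(im,x,y,w,h,k): return cv2.resize(im[y:y+h,x:x+w],None,fx=k,fy=k,interpolation=cv2.INTER_CUBIC)
cv2.imwrite("pics/e2.png",np.hstack([crop(s,310,110,100,110,4),crop(t,180,220,100,110,4)]))
E
```

```text
4.17 tcp [540.953 231.002 174.481] q [-0.527  0.606  0.031  2.031 -0.007  0.496 -2.347] F [0.061 0.141 0.304] w 35.58773015978304
x [ 0.961 -0.276  0.016] y [-0.276 -0.961  0.004] z [ 0.015 -0.008 -1.   ]
```

View pics/e2.png

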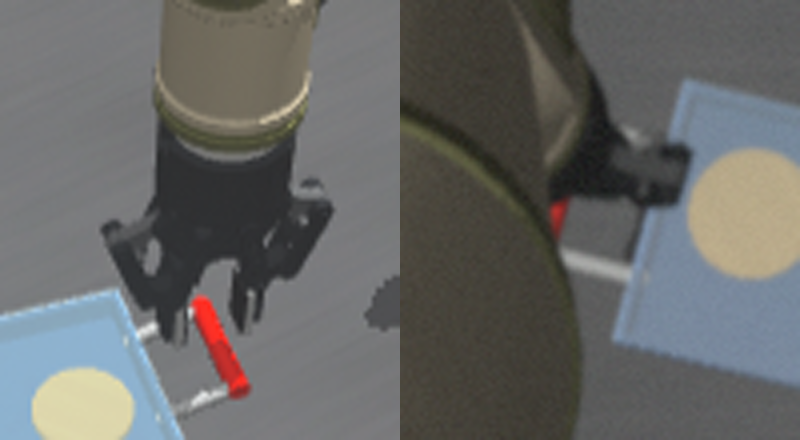

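Request:
{"fn": "play_rows", "kwargs": {
  "motion": [
    {"slide":[-0.002,-0.006,0],"fingers":0.42,"twist":0},
    {"slide":[-0.002,-0.006,0.004],"fingers":0.42,"twist":0},
    {"slide":[0,0,0],"fingers":0.42,"twist":0}
  ]
}}

```text
time: 4.65
tool_pos: [541.9, 245.6, 173.5]
ee_rot: [0.99, -0.139, 0.01, 0.001]
contact_force: [-1.2, -0.6, 0.3]
grip_width: 35.6
```

```bash
python3 st.py;  python3 - <<'E'
from h import *
from scipy.spatial.transform import Rotation as Ro
s,_=eyes.grab_frame("scene")
q=readout.state();R=Ro.from_quat(q['ee_rot']).as_matrix();p=q['tool_pos']
for l in ([0,0,73],[0,18,70],[0,-18,70],[0,0,0]):
    X=p+R@np.array(l);u=proj("scene",X);cv2.circle(s,tuple(int(round(v)) for v in u),1,(0,255,0),-1)
for l in((540.5,243.4,75),):
    u=proj("scene",l);cv2.circle(s,tuple(int(round(v)) for v in u),1,(255,255,0),-1)
def crop(im,x,y,w,h,k): return cv2.resize(im[y:y+h,x:x+w],None,fx=k,fy=k,interpolation=cv2.INTER_NEAREST)
cv2.imwrite("pics/e3.png",crop(s,310,130,100,100,6))
E
```

```text
4.65 tcp [541.866 245.553 173.5  ] q [-0.549  0.613  0.033  2.019 -0.01   0.496 -2.364] F [-1.155 -0.634  0.258] w 35.585428710652735
x [ 0.961 -0.276  0.02 ] y [-0.276 -0.961 -0.   ] z [ 0.019 -0.005 -1.   ]
```

View pics/e3.png

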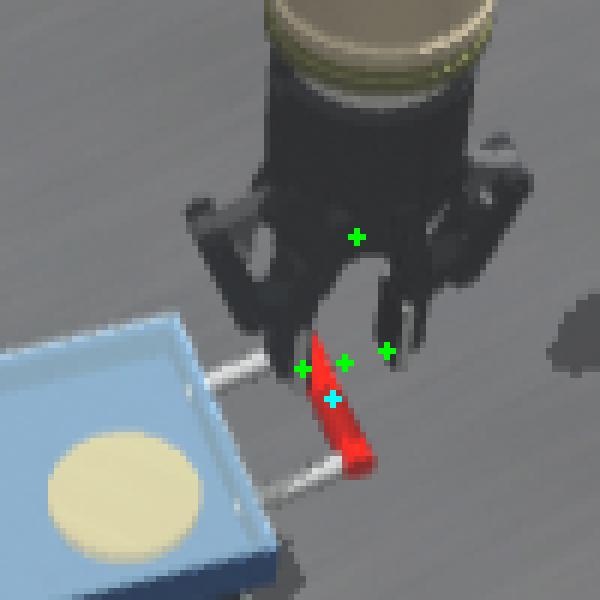

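Request:
{"fn": "play_rows", "kwargs": {
  "motion": [
    {"slide":[0,0.001,0.015],"fingers":0.42,"twist":0},
    {"slide":[0,0.0005,0.015],"fingers":0.42,"twist":0},
    {"slide":[0,0,0.01],"fingers":0.42,"twist":0},
    {"slide":[0,0,0.003],"fingers":0.42,"twist":0},
    {"slide":[0,0,0],"fingers":0.42,"twist":0}
  ]
}}

```text
time: 5.32
tool_pos: [542.0, 243.0, 126.5]
ee_rot: [0.99, -0.139, 0.009, 0.002]
contact_force: [-0.2, -0.3, 0.1]
grip_width: 36.1
```

```bash
python3 st.py
```

```text
5.33 tcp [541.974 242.981 126.528] q [-0.543  0.685  0.029  2.042 -0.009  0.403 -2.362] F [-0.168 -0.303  0.078] w 36.11502648454053
x [ 0.961 -0.276  0.019] y [-0.276 -0.961  0.001] z [ 0.018 -0.007 -1.   ]
```

Close on the bar with modest force.

Request:
{"fn": "play_rows", "kwargs": {
  "motion": [
    {"slide":[0,0,0],"fingers":0,"twist":0},
    {"slide":[0,0,0],"fingers":0,"twist":0},
    {"slide":[0,0,0],"fingers":0,"twist":0},
    {"slide":[0,0,0],"fingers":0,"twist":0}
  ],
  "newtons": 30
}}

```text
time: 5.82
tool_pos: [542.1, 243.1, 127.0]
ee_rot: [0.99, -0.139, 0.01, 0.002]
contact_force: [0.2, 0.4, -3.2]
grip_width: 13.0
```

```bash
python3 st.py; python3 - <<'E'
from h import *
s,_=eyes.grab_frame("scene")
def crop(im,x,y,w,h,k): return cv2.resize(im[y:y+h,x:x+w],None,fx=k,fy=k,interpolation=cv2.INTER_NEAREST)
cv2.imwrite("pics/e4.png",crop(s,260,130,150,120,5))
a=.1157
for th in np.arange(0,.6,.05):print(round(th,2),216.4*np.cos(a+th)-215,216.4*np.sin(a+th)-25)
E
```

```text
5.83 tcp [542.138 243.056 127.008] q [-0.543  0.684  0.029  2.042 -0.009  0.403 -2.362] F [ 0.226  0.367 -3.211] w 12.950989905142212
x [ 0.961 -0.275  0.02 ] y [-0.275 -0.961  0.001] z [ 0.019 -0.006 -1.   ]
0.0 -0.04680316914456739 -0.01834328561206533
0.05 -1.5640011420430824 10.693618358275366
0.1 -3.6146779567670535 21.31636454514421
0.15 -6.193707989251493 31.823343941746558
0.2 -9.294645007548098 42.188294571519975
0.25 -12.909738284047876 52.38530945585201
0.3 -17.029951968263816 62.38890136803451
0.35 -21.644987671751096 72.17406653805693
0.4 -26.7433102087152 81.7163471490098
0.45 -32.31217642796875 90.99189246888935
0.5 -38.337667064173104 99.97751846500653
0.55 -44.80472152875254 108.65076575199461
```

View pics/e4.png

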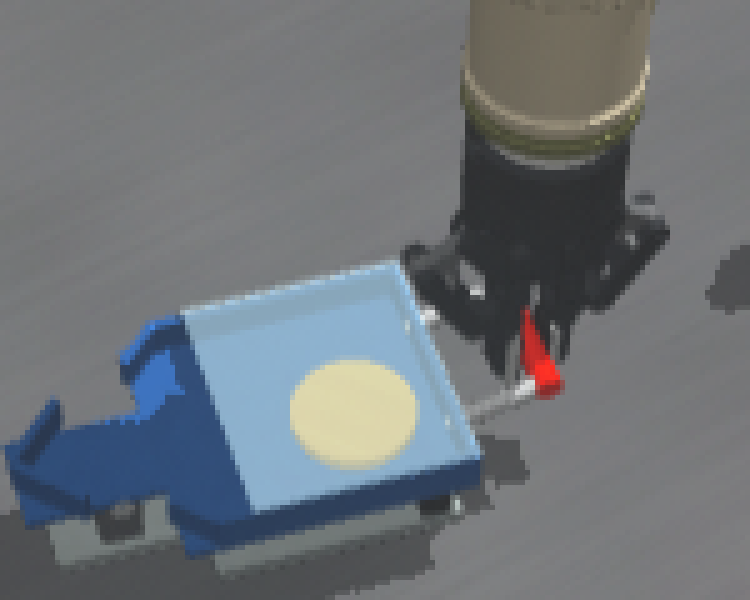

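Request:
{"fn": "play_rows", "kwargs": {
  "motion": [
    {"slide":[0,0.001,-0.0064],"fingers":0,"twist":0},
    {"slide":[0,0.001,-0.0064],"fingers":0,"twist":0},
    {"slide":[0,0.0012,-0.0064],"fingers":0,"twist":0},
    {"slide":[0,0.0014,-0.0063],"fingers":0,"twist":0},
    {"slide":[0,0.0016,-0.0063],"fingers":0,"twist":0},
    {"slide":[0,0.0018,-0.0062],"fingers":0,"twist":0},
    {"slide":[0,0.002,-0.0062],"fingers":0,"twist":0}
  ]
}}

```text
time: 6.75
tool_pos: [539.2, 232.8, 174.6]
ee_rot: [0.99, -0.139, 0.011, 0.001]
contact_force: [2.8, -1.0, -3.8]
grip_width: 13.0
```

```bash
cat > see.py <<'E'
from h import *
import sys
n=sys.argv[1];cam=sys.argv[2];x,y,w,h,k=map(int,sys.argv[3:8])
s,_=eyes.grab_frame(cam)
cv2.imwrite(f"pics/{n}.png",cv2.resize(s[y:y+h,x:x+w],None,fx=k,fy=k,interpolation=cv2.INTER_NEAREST))
E
python3 st.py; python3 see.py l1 scene 250 130 160 120 5
```

```text
6.75 tcp [539.179 232.777 174.637] q [-0.533  0.604  0.032  2.037 -0.006  0.486 -2.352] F [ 2.789 -0.997 -3.832] w 12.966094304580349
x [ 0.961 -0.276  0.022] y [-0.276 -0.961 -0.   ] z [ 0.021 -0.006 -1.   ]
```

View pics/l1.png

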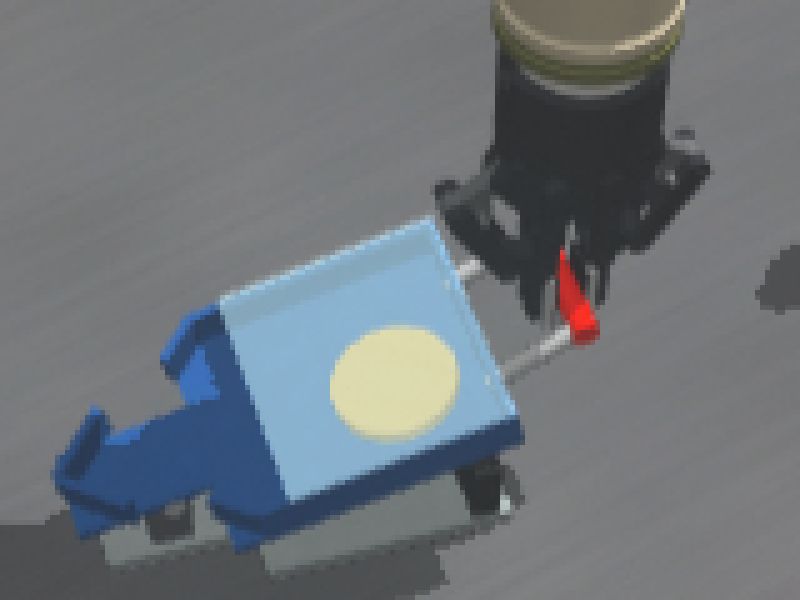

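Request:
{"fn": "play_rows", "kwargs": {
  "motion": [
    {"slide":[0,0.0022,-0.0061],"fingers":0,"twist":0},
    {"slide":[0,0.0024,-0.006],"fingers":0,"twist":0},
    {"slide":[0,0.0026,-0.006],"fingers":0,"twist":0},
    {"slide":[0,0.0028,-0.006],"fingers":0,"twist":0}
  ]
}}

```text
time: 7.3
tool_pos: [536.3, 222.3, 200.9]
ee_rot: [0.99, -0.14, 0.011, 0.001]
contact_force: [3.1, -1.6, -4.4]
grip_width: 12.5
```

```bash
python3 st.py; python3 see.py l2 scene 250 130 160 120 5
```

```text
7.3 tcp [536.295 222.332 200.927] q [-0.52   0.559  0.033  2.037 -0.004  0.53  -2.34 ] F [ 3.09  -1.564 -4.377] w 12.501557615000406
x [ 0.961 -0.276  0.023] y [-0.277 -0.961 -0.001] z [ 0.022 -0.006 -1.   ]
```

View pics/l2.png

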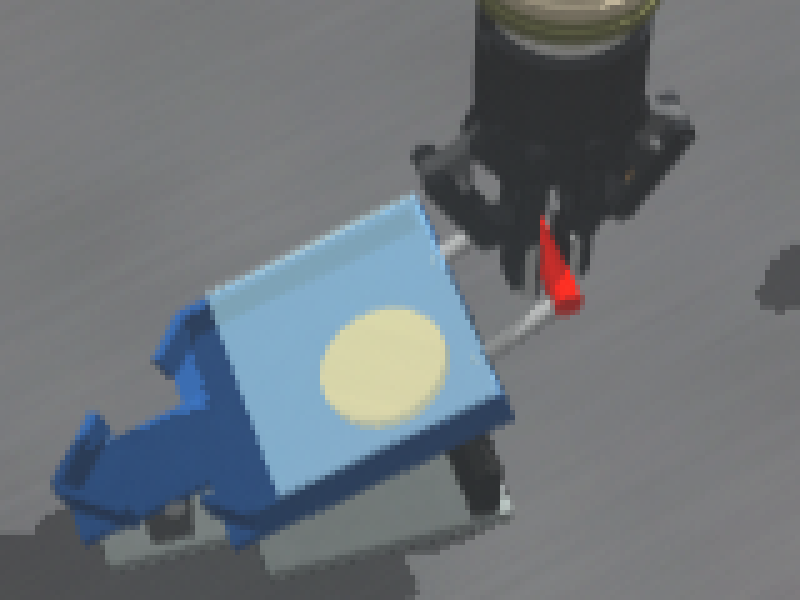

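Request:
{"fn": "play_rows", "kwargs": {
  "motion": [
    {"slide":[0,0.0025,-0.0045],"fingers":0,"twist":0},
    {"slide":[0,0.0025,-0.0045],"fingers":0,"twist":0},
    {"slide":[0,0,0],"fingers":0,"twist":0},
    {"slide":[0,0,0],"fingers":0,"twist":0}
  ]
}}

```text
time: 7.85
tool_pos: [534.8, 217.0, 211.5]
ee_rot: [0.99, -0.14, 0.012, 0.001]
contact_force: [4.7, -0.7, -3.0]
grip_width: 12.5
```

```bash
python3 st.py; python3 see.py l3 scene 250 130 160 120 5
```

```text
7.85 tcp [534.802 216.992 211.544] q [-0.514  0.539  0.033  2.038 -0.003  0.547 -2.334] F [ 4.66  -0.704 -3.05 ] w 12.498209166034139
x [ 0.961 -0.277  0.024] y [-0.277 -0.961 -0.001] z [ 0.023 -0.005 -1.   ]
```

View pics/l3.png

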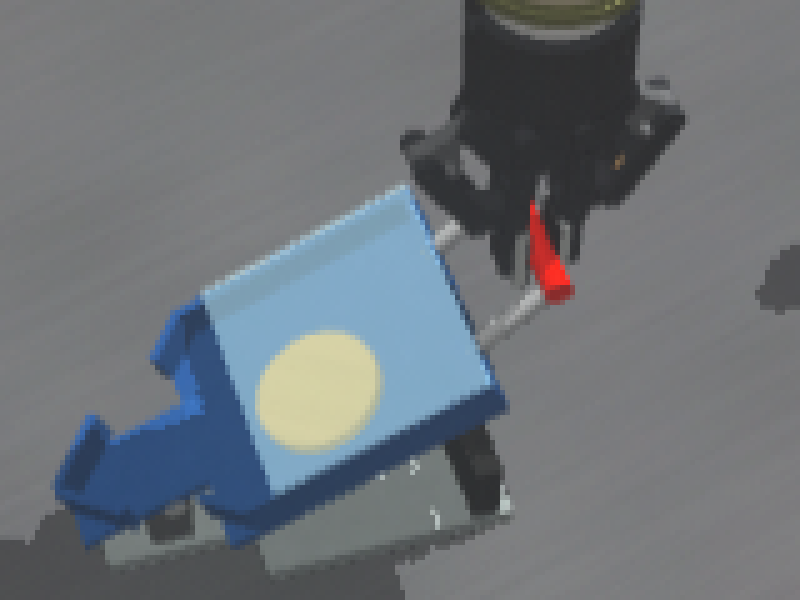

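It is sliding (θ≈0.42); wait, holding still.

Request:
{"fn": "play_rows", "kwargs": {
  "motion": [
    {"slide":[0,0,0],"fingers":0,"twist":0},
    {"slide":[0,0,0],"fingers":0,"twist":0},
    {"slide":[0,0,0],"fingers":0,"twist":0},
    {"slide":[0,0,0],"fingers":0,"twist":0}
  ]
}}

```text
time: 8.4
tool_pos: [534.8, 217.2, 211.3]
ee_rot: [0.99, -0.14, 0.012, 0.001]
contact_force: [3.8, -0.8, -1.7]
grip_width: 12.8
```

```bash
python3 st.py; python3 see.py l4 scene 250 130 160 120 5
```

```text
8.4 tcp [534.849 217.194 211.3  ] q [-0.514  0.54   0.033  2.037 -0.003  0.547 -2.334] F [ 3.818 -0.757 -1.678] w 12.847629943873732
x [ 0.961 -0.277  0.024] y [-0.277 -0.961 -0.001] z [ 0.023 -0.005 -1.   ]
```

View pics/l4.png

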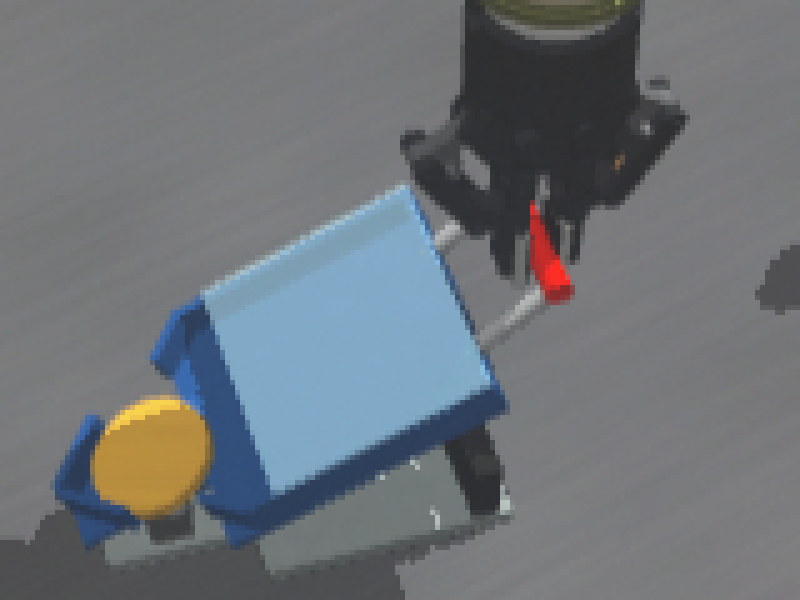

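Request:
{"fn": "play_rows", "kwargs": {
  "motion": [
    {"slide":[0,-0.0025,0.0045],"fingers":0,"twist":0},
    {"slide":[0,-0.003,0.0057],"fingers":0,"twist":0},
    {"slide":[0,-0.0028,0.0058],"fingers":0,"twist":0},
    {"slide":[0,-0.0027,0.0059],"fingers":0,"twist":0},
    {"slide":[0,-0.0025,0.006],"fingers":0,"twist":0},
    {"slide":[0,-0.0023,0.006],"fingers":0,"twist":0},
    {"slide":[0,-0.0021,0.0061],"fingers":0,"twist":0},
    {"slide":[0,-0.002,0.0061],"fingers":0,"twist":0},
    {"slide":[0,-0.0018,0.0061],"fingers":0,"twist":0},
    {"slide":[0,-0.0016,0.006],"fingers":0,"twist":0}
  ]
}}

```text
time: 9.7
tool_pos: [541.3, 240.5, 148.5]
ee_rot: [0.99, -0.139, 0.01, 0.002]
contact_force: [0.4, -1.7, 0.1]
grip_width: 12.9
```

```bash
python3 st.py
```

```text
9.7 tcp [541.34  240.48  148.479] q [-0.542  0.649  0.031  2.037 -0.008  0.442 -2.36 ] F [ 0.383 -1.733  0.138] w 12.882370124811514
x [ 0.961 -0.276  0.02 ] y [-0.276 -0.961  0.002] z [ 0.019 -0.007 -1.   ]
```

Request:
{"fn": "play_rows", "kwargs": {
  "motion": [
    {"slide":[0,-0.001,0.005],"fingers":0,"twist":0},
    {"slide":[0,-0.001,0.005],"fingers":0,"twist":0},
    {"slide":[0,-0.0006,0.004],"fingers":0,"twist":0},
    {"slide":[0,-0.0004,0.003],"fingers":0,"twist":0},
    {"slide":[0,0,0.002],"fingers":0,"twist":0},
    {"slide":[0,0,0.001],"fingers":0,"twist":0}
  ]
}}

```text
time: 10.45
tool_pos: [542.1, 243.1, 131.2]
ee_rot: [0.99, -0.14, 0.01, 0.002]
contact_force: [-2.2, -2.4, 6.5]
grip_width: 12.8
```

```bash
python3 st.py; python3 see.py l5 scene 250 130 160 120 5
```

```text
10.45 tcp [542.129 243.092 131.242] q [-0.544  0.677  0.03   2.041 -0.009  0.41  -2.364] F [-2.196 -2.434  6.546] w 12.756346810824061
x [ 0.961 -0.276  0.021] y [-0.277 -0.961  0.001] z [ 0.02  -0.007 -1.   ]
```

View pics/l5.png

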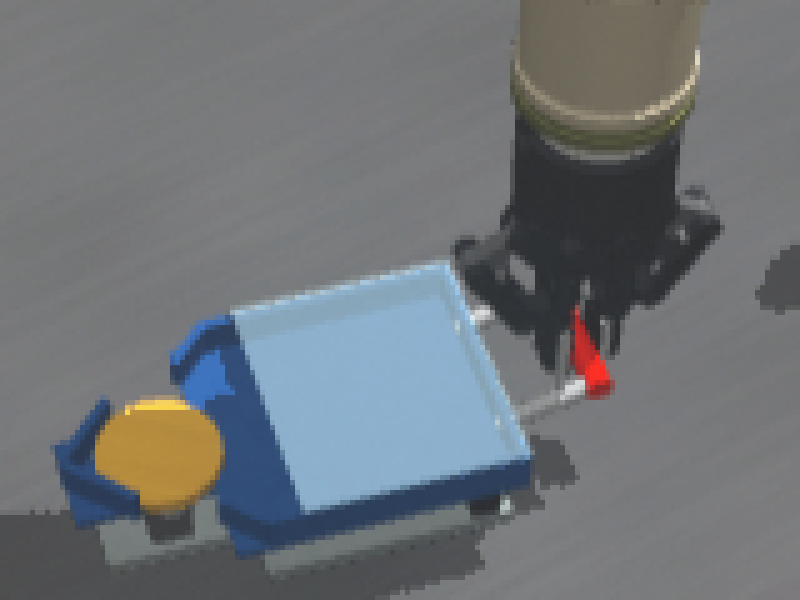

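Request:
{"fn": "play_rows", "kwargs": {
  "motion": [
    {"slide":[0,0,0.002],"fingers":0,"twist":0},
    {"slide":[0,0,0.001],"fingers":0,"twist":0}
  ]
}}

```text
time: 10.75
tool_pos: [542.1, 243.0, 131.3]
ee_rot: [0.99, -0.14, 0.011, 0.001]
contact_force: [-1.8, -2.3, 7.3]
grip_width: 13.2
```

```bash
python3 st.py
```

```text
10.75 tcp [542.069 243.041 131.253] q [-0.544  0.677  0.03   2.042 -0.009  0.407 -2.364] F [-1.791 -2.309  7.267] w 13.1905515287825
x [ 0.961 -0.277  0.022] y [-0.277 -0.961 -0.001] z [ 0.021 -0.005 -1.   ]
```

Request:
{"fn": "play_rows", "kwargs": {
  "motion": [
    {"slide":[0,0,0],"fingers":0.42,"twist":0},
    {"slide":[0,0,0],"fingers":0.42,"twist":0},
    {"slide":[0,0,0],"fingers":0.42,"twist":0},
    {"slide":[0,0,-0.03],"fingers":0.42,"twist":0},
    {"slide":[0,0,-0.05],"fingers":0.42,"twist":0},
    {"slide":[0,0.02,-0.02],"fingers":1,"twist":-10},
    {"slide":[0,0,0],"fingers":1,"twist":-10}
  ]
}}

```text
time: 11.62
tool_pos: [534.4, 225.2, 233.2]
ee_rot: [0.999, 0.039, 0.01, 0.003]
contact_force: [0.3, 0.3, -0.3]
grip_width: 70.6
```

```bash
python3 st.py; python3 plan.py "((487,42,180),-70,7,1)"
```

```text
11.62 tcp [534.364 225.201 233.234] q [-0.454  0.512 -0.07   2.009  0.087  0.607 -2.079] F [ 0.253  0.334 -0.312] w 70.6301608330335
x [0.997 0.078 0.021] y [ 0.078 -0.997  0.007] z [ 0.021 -0.006 -1.   ]
|step| 28.081413214536134
[-0.0089, 0.0255, 0.0076] -10.0
[-0.0132, 0.0236, 0.0076] -10.0
[-0.0171, 0.0209, 0.0076] -10.0
[-0.0205, 0.0176, 0.0076] -10.0
[-0.0232, 0.0138, 0.0076] -10.0
[-0.0253, 0.0096, 0.0076] -10.0
[-0.0266, 0.005, 0.0076] -10.0
```

Request:
{"fn": "play_rows", "kwargs": {
  "motion": [
    {"slide":[-0.009,0.025,0.0075],"fingers":1,"twist":-10},
    {"slide":[-0.013,0.0235,0.0075],"fingers":1,"twist":-10},
    {"slide":[-0.017,0.021,0.0075],"fingers":1,"twist":-10},
    {"slide":[-0.0205,0.0175,0.0075],"fingers":1,"twist":-10},
    {"slide":[-0.022,0.012,0.005],"fingers":1,"twist":-10},
    {"slide":[-0.014,0.006,0],"fingers":1,"twist":-10},
    {"slide":[0,0,0],"fingers":1,"twist":-10},
    {"slide":[0,0,0],"fingers":1,"twist":0}
  ]
}}

```text
time: 12.62
tool_pos: [498.4, 77.8, 196.5]
ee_rot: [0.784, 0.621, 0.008, 0.008]
contact_force: [0.9, -0.2, -0.2]
grip_width: 85.3
```

```bash
python3 st.py; python3 - <<'E'
from h import *
s,_=eyes.grab_frame("scene");t,_=eyes.grab_frame("top")
for n in("scene","top"):
    for x in ("disc_center","tray_corner"):
        print(n,x,[(np.round(m['location'],1),round(m['conf'],2)) for m in mark_of(n,x)[:2]])
def crop(im,x,y,w,h,k): return cv2.resize(im[y:y+h,x:x+w],None,fx=k,fy=k,interpolation=cv2.INTER_CUBIC)
np.savez("pics/m1.npz",s=s,t=t)
cv2.imwrite("pics/m1.png",np.hstack([crop(s,240,130,130,130,3),crop(t,240,220,130,130,3)]))
for n in("scene","top"): print(proj(n,[484.9,35.7,63]))
E
```

```text
12.62 tcp [498.375  77.801 196.548] q [ 0.031  0.527 -0.423  2.189  0.475  0.492 -0.993] F [ 0.917 -0.225 -0.204] w 85.32378420132076
x [0.23  0.973 0.002] y [ 0.973 -0.23   0.022] z [ 0.022 -0.003 -1.   ]
scene disc_center [(array([282.4, 222.8]), 0.84), (array([420.5, 179.9]), 0.35)]
scene tray_corner [(array([279.3, 220. ]), 0.89)]
top disc_center []
top tray_corner []
[281.5187505  219.54697998]
[327.75510277 293.38553319]
```

View pics/m1.png

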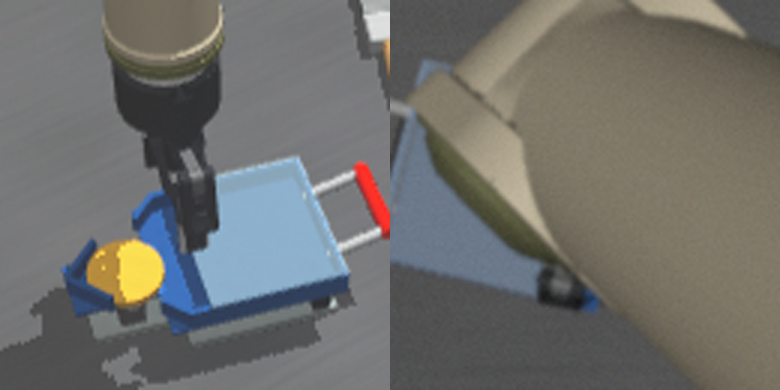

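```bash
python3 - <<'E'
from h import *
from scipy.optimize import minimize
s=np.load("pics/m1.npz")["s"]
hsv=cv2.cvtColor(s,cv2.COLOR_BGR2HSV)
m=((hsv[...,0]>12)&(hsv[...,0]<35)&(hsv[...,1]>120)&(hsv[...,2]>80)).astype(np.uint8)
m[:,:250]=0;m[:,310:]=0;m[:200]=0;m[250:]=0
u,v=np.nonzero(m)[::-1];print(m.sum(),u.min(),u.max(),v.min(),v.max())
k=8
big=cv2.resize(m[190:260,240:330],None,fx=k,fy=k,interpolation=cv2.INTER_NEAREST)
a=np.linspace(0,2*np.pi,120)
def sil(x,y):
    P=[]
    for z in(55,63):
        for t in a: P.append(proj("scene",[x+32*np.cos(t),y+32*np.sin(t),z]))
    h=cv2.convexHull(((np.array(P)-[240,190]+.5)*k).astype(np.float32)).astype(int)
    im=np.zeros_like(big);cv2.fillConvexPoly(im,h,1);return im
def cost(p): return (sil(*p)!=big).sum()
r=minimize(cost,[485,36],method="Nelder-Mead",options=dict(initial_simplex=[[485,36],[491,36],[485,42]]));print(r.x,r.fun,big.sum(),cost([484.9,35.7]))
E
```

```text
414 269 294 210 231
[484.62356231  35.41767871] 4721.0 26496 4778
```

```bash
python3 plan.py "((483.7,36.6,150),1.6,4,1)"
```

```text
|step| 16.14046559459973
[-0.0111, -0.0014, 0.0117] 0.4
[-0.0111, -0.0013, 0.0117] 0.4
[-0.0111, -0.0013, 0.0117] 0.4
[-0.0111, -0.0012, 0.0117] 0.4
```

Request:
{"fn": "play_rows", "kwargs": {
  "motion": [
    {"slide":[-0.011,-0.0013,0.01],"fingers":1,"twist":0.4},
    {"slide":[-0.012,-0.0013,0.014],"fingers":1,"twist":0.4},
    {"slide":[-0.011,-0.0013,0.012],"fingers":1,"twist":0.4},
    {"slide":[-0.005,-0.0012,0.005],"fingers":1,"twist":0.4},
    {"slide":[0,0,0],"fingers":1,"twist":0}
  ]
}}

```text
time: 13.55
tool_pos: [483.3, 39.5, 152.9]
ee_rot: [0.794, 0.608, 0.007, 0.008]
contact_force: [0.6, 1.0, 0.1]
grip_width: 85.5
```

```bash
python3 st.py; python3 plan.py "((483.7,36.6,140),0,2,1)"
```

```text
13.55 tcp [483.344  39.519 152.885] q [ 0.026  0.58  -0.324  2.264  0.561  0.352 -1.04 ] F [0.573 0.983 0.115] w 85.48116806122168
x [0.26  0.966 0.001] y [ 0.965 -0.26   0.022] z [ 0.021 -0.004 -1.   ]
|step| 6.608269548257153
[-0.0014, 0.0004, 0.0065] 0.0
[-0.0014, 0.0004, 0.0065] 0.0
```

Request:
{"fn": "play_rows", "kwargs": {
  "motion": [
    {"slide":[-0.0015,0.0004,0.008],"fingers":1,"twist":0},
    {"slide":[-0.0012,0.0002,0.01],"fingers":1,"twist":0},
    {"slide":[0,0,0.01],"fingers":1,"twist":0},
    {"slide":[0,0,0.009],"fingers":1,"twist":0},
    {"slide":[0,0,0.005],"fingers":1,"twist":0},
    {"slide":[0,0,0],"fingers":1,"twist":0}
  ]
}}

```text
time: 14.3
tool_pos: [484.9, 37.6, 108.1]
ee_rot: [0.793, 0.609, 0.008, 0.008]
contact_force: [-0.5, -0.1, -0.5]
grip_width: 85.5
```

```bash
python3 st.py; python3 see.py m2 scene 240 130 130 120 5
```

```text
14.3 tcp [484.876  37.603 108.077] q [-0.054  0.659 -0.208  2.288  0.639  0.227 -1.104] F [-0.522 -0.081 -0.51 ] w 85.48719283262729
x [0.259 0.966 0.002] y [ 0.966 -0.259  0.023] z [ 0.022 -0.004 -1.   ]
```

View pics/m2.png

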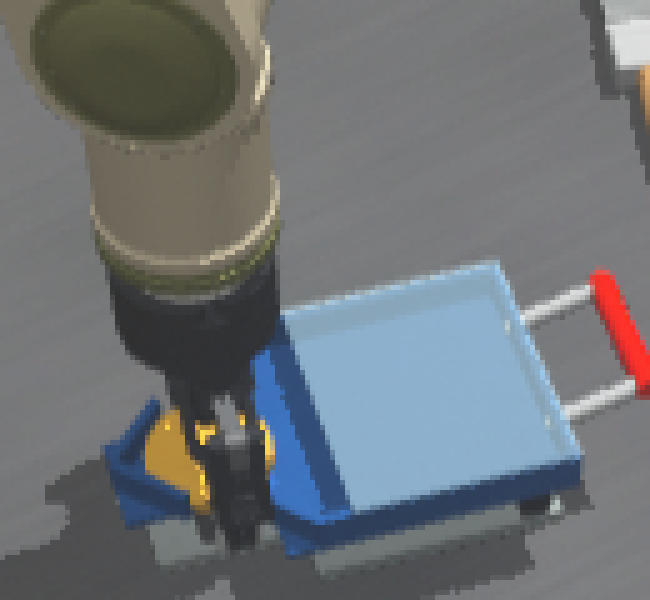

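Request:
{"fn": "play_rows", "kwargs": {
  "motion": [
    {"slide":[0,0,0],"fingers":0.6,"twist":0},
    {"slide":[0,0,0],"fingers":0.6,"twist":0},
    {"slide":[0,0,0],"fingers":0.6,"twist":0},
    {"slide":[0,0,0],"fingers":0.6,"twist":0}
  ],
  "newtons": 60
}}

```text
time: 14.85
tool_pos: [483.4, 38.1, 109.2]
ee_rot: [0.793, 0.609, 0.008, 0.008]
contact_force: [-1.1, 0.8, -2.1]
grip_width: 61.9
```

```bash
python3 st.py
```

```text
14.85 tcp [483.427  38.119 109.163] q [-0.053  0.657 -0.211  2.29   0.638  0.229 -1.104] F [-1.099  0.79  -2.078] w 61.91807900603745
x [0.258 0.966 0.003] y [ 0.966 -0.258  0.022] z [ 0.021 -0.003 -1.   ]
```

Request:
{"fn": "play_rows", "kwargs": {
  "motion": [
    {"slide":[0,0,-0.006],"fingers":0.5,"twist":0},
    {"slide":[0,0,-0.015],"fingers":0.5,"twist":0},
    {"slide":[0,0,-0.03],"fingers":0.5,"twist":0},
    {"slide":[0,0,-0.04],"fingers":0.5,"twist":0},
    {"slide":[0,0,-0.02],"fingers":0.5,"twist":0},
    {"slide":[0,0,0],"fingers":0.5,"twist":0}
  ]
}}

```text
time: 15.6
tool_pos: [481.5, 37.4, 224.8]
ee_rot: [0.793, 0.608, 0.007, 0.008]
contact_force: [0.6, -0.6, -2.1]
grip_width: 61.8
```

```bash
python3 st.py; python3 see.py m3 scene 230 80 150 150 4
```

```text
15.6 tcp [481.533  37.419 224.804] q [ 0.152  0.466 -0.479  2.21   0.441  0.534 -0.926] F [ 0.649 -0.627 -2.098] w 61.825022137064984
x [0.259 0.966 0.001] y [ 0.966 -0.259  0.022] z [ 0.022 -0.004 -1.   ]
```

View pics/m3.png

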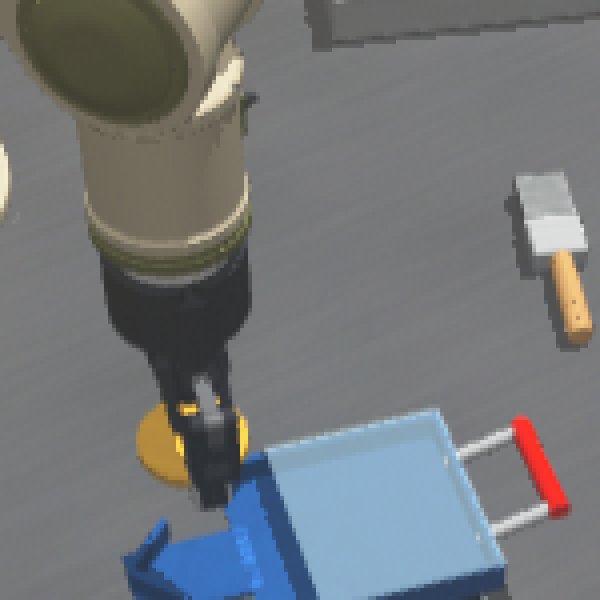

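```bash
cat > kin.py <<'E'
import numpy as np, itertools, pickle, os
from scipy.optimize import least_squares
from scipy.spatial.transform import Rotation as Ro
def load():
    D=[eval(l) for l in open("log.txt")]
    return [(np.array(a),np.array(b),Ro.from_quat(c).as_matrix()) for a,b,c in D]
def fk(p,sg,q):
    # p: az0, z2,x2, x3, z4,x4, x5, z6,x6, x7, ztcp, yaw7, y offsets
    az,z2,x2,x3,z4,x4,x5,z6,x6,x7,zt,c,y3,y5,y7=p
    pts=[(0,0,0),(x2,0,z2),(x3,y3,0),(x4,0,z4),(x5,y5,0),(x6,0,z6),(x7,y7,0)]
    ax=[(0,0,sg[0]),(0,sg[4],0),(0,0,sg[1]),(0,sg[5],0),(0,0,sg[2]),(0,sg[6],0),(0,0,sg[3])]
    R=Ro.from_euler('z',az).as_matrix();t=np.zeros(3)
    for a,pt,qq in zip(ax,pts,q):
        Rj=Ro.from_rotvec(np.array(a)*qq).as_matrix();pt=np.array(pt,float)
        t=t+R@(pt-Rj@pt);R=R@Rj
    t=t+R@np.array([x7,y7,zt]);R=R@Ro.from_euler('z',c).as_matrix()
    return t,R
def fit():
    D=load();best=None
    def res(p,sg):
        r=[]
        for q,t,R in D:
            a,B=fk(p,sg,q); r+=list(a-t);r+=list((B-R).ravel()*300)
        r+=list(np.array(p[12:])*0.01)
        return r
    for s in itertools.product((1,-1),repeat=3):
        sg=(-1,)+s+(1,1,1)
        for c0 in(0,1.57,3.14,-1.57):
          p0=[0,350,0,0,800,0,0,1250,0,0,1400,c0,0,0,0]
          o=least_squares(res,p0,args=(sg,),max_nfev=150)
          if best is None or o.cost<best[0]: best=(o.cost,o.x,sg);print(o.cost,sg,np.round(o.x,2))
    pickle.dump(best,open("kin.pkl","wb"))
    o=np.array(res(best[1],best[2])[:-3]).reshape(-1,12);print(np.abs(o[:,:3]).max(0),np.abs(o[:,3:]).max()/300)
if __name__=="__main__": fit()
E
wc -l log.txt; time python3 kin.py
```

```text
20 log.txt
1694453.368928007 (-1, 1, 1, 1, 1, 1, 1) [-5.0000e-02 -6.1955e+02 -2.9141e+02  6.5375e+02 -2.4370e+01 -2.9119e+02
 -6.2401e+02  4.0682e+02 -3.1983e+02 -6.3198e+02 -2.5948e+02  4.3000e-01
  1.5840e+02 -7.4560e+01 -2.5790e+01]
1694453.3669915097 (-1, 1, 1, 1, 1, 1, 1) [-5.0000e-02 -6.1953e+02 -2.9140e+02  6.5375e+02 -2.4360e+01 -2.9119e+02
 -6.2399e+02  4.0683e+02 -3.1982e+02 -6.3196e+02 -2.5946e+02  4.3000e-01
  1.5839e+02 -7.4560e+01 -2.5800e+01]
1694453.3669336238 (-1, 1, 1, 1, 1, 1, 1) [-5.0000e-02 -6.1954e+02 -2.9140e+02  6.5375e+02 -2.4360e+01 -2.9119e+02
 -6.2399e+02  4.0683e+02 -3.1982e+02 -6.3197e+02 -2.5946e+02  4.3000e-01
  1.5839e+02 -7.4560e+01 -2.5800e+01]
1694453.366802032 (-1, 1, 1, 1, 1, 1, 1) [-5.0000e-02 -6.1953e+02 -2.9141e+02  6.5375e+02 -2.4360e+01 -2.9119e+02
 -6.2400e+02  4.0683e+02 -3.1983e+02 -6.3198e+02 -2.5946e+02  4.3000e-01
  1.5840e+02 -7.4560e+01 -2.5790e+01]
806680.8418431797 (-1, 1, 1, -1, 1, 1, 1) [-7.0000e-02 -6.8435e+02 -3.1266e+02  6.4404e+02 -9.0850e+01 -3.1276e+02
 -6.6792e+02  3.3861e+02 -3.4308e+02 -6.7856e+02 -3.9118e+02  1.1900e+00
[... 622 characters left out ...]
0e+02  1.51379e+03  6.77000e+00  3.96800e+01
  1.90756e+03  1.69000e+00 -1.80660e+02 -1.37540e+02 -1.96090e+02]
0.36280086346890456 (-1, -1, -1, -1, 1, 1, 1) [-0.00000e+00  2.84410e+02 -1.90000e-01 -0.00000e+00  9.31370e+02
 -2.10000e-01 -4.20000e-01  1.37365e+03 -2.10000e-01 -4.00000e-01
  1.62854e+03  1.57000e+00 -2.98600e+01 -5.61700e+01 -5.65000e+01]
0.36280086346601076 (-1, -1, -1, -1, 1, 1, 1) [-0.00000e+00  2.84410e+02 -1.90000e-01 -0.00000e+00  9.31370e+02
 -2.10000e-01 -4.20000e-01  1.37365e+03 -2.10000e-01 -4.00000e-01
  1.62854e+03  1.57000e+00 -2.98600e+01 -5.61700e+01 -5.65000e+01]
[0.01871726 0.03005585 0.00342713] 5.41508338274075e-06
real	1m31.324s
user	1m30.320s
sys	0m0.117s
```

```bash
cat > sim.py <<'E'
from kin import *
_,KP,SG=pickle.load(open("kin.pkl","rb"))
lo=np.array([-2.57,-.35,-1.29,.11,-1.05,.11,-2.63]);hi=np.array([2.57,1.97,1.29,2.56,4.19,1.86,2.63])
FK=lambda q:fk(KP,SG,q)
def jac(q):
    t,R=FK(q);J=np.zeros((6,7))
    for i in range(7):
        d=np.array(q,float);d[i]+=1e-5;t2,R2=FK(d)
        J[:3,i]=(t2-t)/1e-5/1000;J[3:,i]=Ro.from_matrix(R2@R.T).as_rotvec()/1e-5
    return J
def ik(q,T,Rt,lam=1.,it=40,damp=.02):
    q=np.array(q,float)
    for _ in range(it):
        t,R=FK(q);e=np.r_[(T-t)/1000,Ro.from_matrix(Rt@R.T).as_rotvec()*lam]
        if np.linalg.norm(e)<1e-5:break
        J=jac(q);J[3:]*=lam
        dq=J.T@np.linalg.solve(J@J.T+damp**2*np.eye(6),e)
        n=np.abs(dq).max()
        if n>.2:dq*=.2/n
        q=np.clip(q+dq,lo,hi)
    return q
if __name__=="__main__":
    np.set_printoptions(precision=3,suppress=True)
    q0=load()[-1][0]
    y=np.array([.63,-.777,0]);y/=np.linalg.norm(y);z=np.array([0,0,-1.]);Rd=np.c_[np.cross(y,z),y,z]
    o=np.array([np.cos(-2.46),np.sin(-2.46),0])
    for lam in(1,.3):
        q=q0
        for a in np.linspace(0,1,15):   # go round
            t,_=FK(q0);az=np.arctan2(t[1],t[0])*(1-a)+a*-2.46
            T=np.array([np.cos(az),np.sin(az),0])*(480+a*120)+[0,0,225+475*a]
            q=ik(q,T,Rd,lam)
        print("at",FK(q)[0],q)
        for i in range(24):
            t,R=FK(q); q=ik(q,t-R[:,2]*60,R,lam,it=40)
            if i%3==2:print(i,FK(q)[0],"q",q,"z",FK(q)[1][:,2],"tilt",np.degrees(np.arccos(-FK(q)[1][2,2])))
E
python3 sim.py
```

```text
at [-465.942 -378.018  699.999] [ 2.254  0.244  0.16   1.236 -0.039  1.665  1.516]
2 [-517.528 -422.309  897.013] q [ 2.249  0.355  0.266  0.633 -0.112  1.86   1.547] z [-0.226 -0.194 -0.954] tilt 17.350485759076104
5 [-686.447 -414.559  928.272] q [ 2.553  0.637  0.565  0.11  -0.716  1.86   1.331] z [-0.343 -0.426 -0.837] tilt 33.131283114083104
8 [-739.366 -541.907  751.289] q [ 2.57   0.873  0.499  0.11  -1.05   1.86   0.733] z [ 0.071 -0.57  -0.818] tilt 35.08740560588408
11 [-777.952 -626.59   524.055] q [ 2.57   1.132  0.268  0.11  -1.05   1.86   0.156] z [ 0.394 -0.56  -0.729] tilt 43.22210005158531
14 [-783.884 -662.233  259.675] q [ 2.57   1.413  0.131  0.11  -1.05   1.86  -0.392] z [ 0.621 -0.512 -0.594] tilt 53.58886750171695
17 [-735.571 -648.43   -17.683] q [ 2.57   1.704  0.049  0.11  -1.05   1.86  -0.927] z [ 0.771 -0.465 -0.434] tilt 64.26562744334713
20 [-638.668 -595.586 -253.856] q [ 2.57   1.97   0.001  0.11  -1.05   1.86  -1.491] z [ 0.855 -0.438 -0.278] tilt 73.83410614900396
23 [-636.639 -614.272 -233.948] q [ 2.57   1.97  -0.11   0.11  -1.05   1.86  -2.265] z 
[... 493 characters left out ...]
94 -0.804] tilt 36.49080349860605
11 [-740.957 -599.196  668.338] q [ 2.57   0.982  0.283  0.11  -1.05   1.86   0.359] z [ 0.293 -0.614 -0.733] tilt 42.847021882514085
14 [-771.048 -656.202  452.977] q [ 2.57   1.224  0.121  0.11  -1.05   1.86  -0.138] z [ 0.529 -0.578 -0.622] tilt 51.553959279000374
17 [-767.861 -676.07   208.648] q [ 2.57   1.483  0.015  0.11  -1.05   1.86  -0.625] z [ 0.694 -0.535 -0.483] tilt 61.14591025193189
20 [-716.579 -655.883  -44.416] q [ 2.57   1.751 -0.054  0.11  -1.05   1.86  -1.107] z [ 0.8   -0.501 -0.331] tilt 70.68090228703211
23 [-636.707 -613.194 -235.194] q [ 2.57   1.97  -0.103  0.11  -1.05   1.86  -1.626] z [ 0.848 -0.492 -0.196] tilt 78.68293216998953
```

```bash
cat > goal.py <<'E'
from sim import *
np.set_printoptions(precision=3,suppress=True)
import sys
yaw=-2.46;sx=np.array([np.cos(yaw),np.sin(yaw),0]);sy=np.array([-np.sin(yaw),np.cos(yaw),0])
c,s=np.cos(np.radians(35)),np.sin(np.radians(35))
n=-s*sx+np.array([0,0,c]);z=-n;up=c*sx+np.array([0,0,s])
S0=np.array([561.5,-314.9,100.])
Rg=np.c_[np.cross(sy,z),sy,z]
if __name__=="__main__":
    print("z",z,"Rg x",Rg[:,0])
    for off in(50,150):
        T=S0+n*(4+off)
        for seed in range(8):
            rng=np.random.default_rng(seed);q=load()[-1][0] if seed==0 else rng.uniform(lo,hi)
            q=ik(q,T,Rg,it=200);t,R=FK(q)
            if np.linalg.norm(t-T)<1:print(off,T,q)
E
python3 goal.py
```

```text
z [-0.445 -0.361 -0.819] Rg x [ 0.636  0.516 -0.574]
50 [ 585.553 -295.386  144.234] [ 0.22   0.832 -0.024  1.715  0.546  1.083 -1.07 ]
50 [ 585.553 -295.386  144.234] [-0.31   1.09   0.985  1.752 -0.358  0.946 -0.187]
50 [ 585.553 -295.386  144.234] [-0.206  0.973  0.735  1.746 -0.084  0.912 -0.458]
50 [ 585.553 -295.386  144.234] [-0.028  0.873  0.396  1.733  0.239  0.952 -0.775]
50 [ 585.553 -295.386  144.234] [ 0.275  0.834 -0.117  1.711  0.603  1.12  -1.124]
150 [ 630.095 -259.249  226.149] [ 0.192  0.769 -0.078  1.592  0.504  1.28  -1.036]
150 [ 630.095 -259.249  226.149] [-0.387  1.056  1.099  1.634 -0.356  1.154 -0.181]
150 [ 630.095 -259.249  226.149] [-0.243  0.886  0.72   1.624 -0.02   1.116 -0.519]
150 [ 630.095 -259.249  226.149] [ 0.209  0.77  -0.107  1.59   0.519  1.289 -1.051]
```

```bash
cat > polar.py <<'E'
from h import *
from scipy.spatial.transform import Rotation as Ro
import sys
r1,az1,z1,tw,n=eval(sys.argv[1])
s=readout.state();R=Ro.from_quat(s['ee_rot']).as_matrix();p=s['tool_pos'];r0=np.hypot(*p[:2]);a0=np.arctan2(p[1],p[0]);az1=np.radians(az1)
if az1>a0+.5:az1-=2*np.pi
prev=p
for i in range(1,n+1):
    f=i/n;r=r0+(r1-r0)*f;a=a0+(az1-a0)*f;X=np.array([r*np.cos(a),r*np.sin(a),p[2]+(z1-p[2])*f])
    d=X-prev;prev=X
    print(np.round(R.T@d/1000,3).tolist(),round(np.linalg.norm(d),1));R=R@Ro.from_euler('z',tw/n,degrees=True).as_matrix()
E
python3 polar.py "(470,-60,460,20,10)"
```

```text
[-0.052, 0.014, -0.023] 59.1
[-0.053, 0.01, -0.023] 59.0
[-0.054, 0.006, -0.024] 58.9
[-0.054, 0.002, -0.024] 58.7
[-0.053, -0.002, -0.024] 58.6
[-0.053, -0.006, -0.024] 58.5
[-0.052, -0.01, -0.024] 58.3
[-0.051, -0.014, -0.024] 58.2
[-0.049, -0.018, -0.024] 58.1
[-0.048, -0.022, -0.024] 57.9
```

Request:
{"fn": "play_rows", "kwargs": {
  "motion": [
    {"slide":[-0.04,0.012,-0.03],"fingers":0.5,"twist":2},
    {"slide":[-0.05,0.01,-0.03],"fingers":0.5,"twist":2},
    {"slide":[-0.051,0.006,-0.03],"fingers":0.5,"twist":2},
    {"slide":[-0.052,0.002,-0.03],"fingers":0.5,"twist":2},
    {"slide":[-0.052,-0.002,-0.03],"fingers":0.5,"twist":2},
    {"slide":[-0.052,-0.006,-0.03],"fingers":0.5,"twist":2},
    {"slide":[-0.052,-0.01,-0.024],"fingers":0.5,"twist":2},
    {"slide":[-0.051,-0.014,-0.024],"fingers":0.5,"twist":2},
    {"slide":[-0.049,-0.018,-0.024],"fingers":0.5,"twist":2},
    {"slide":[-0.048,-0.022,-0.024],"fingers":0.5,"twist":2}
  ]
}}

```text
time: 16.9
tool_pos: [233.8, -398.3, 492.8]
ee_rot: [0.888, 0.46, 0.004, -0.001]
contact_force: [1.4, -1.4, -1.8]
grip_width: 61.7
```

```bash
python3 st.py;python3 polar.py "(520,-141,640,16,10)"
```

```text
16.9 tcp [ 233.768 -398.296  492.833] q [ 1.251  0.104 -0.364  1.891  0.032  1.153  0.26 ] F [ 1.352 -1.357 -1.786] w 61.68264798966442
x [0.578 0.816 0.008] y [ 0.816 -0.578  0.003] z [ 0.007  0.005 -1.   ]
[-0.061, -0.026, -0.015] 67.8
[-0.058, -0.033, -0.015] 68.7
[-0.054, -0.04, -0.015] 69.5
[-0.05, -0.047, -0.015] 70.3
[-0.045, -0.053, -0.015] 71.1
[-0.039, -0.059, -0.015] 71.9
[-0.032, -0.063, -0.015] 72.7
[-0.025, -0.067, -0.015] 73.5
[-0.017, -0.071, -0.015] 74.3
[-0.009, -0.073, -0.015] 75.1
```

```bash
python3 polar.py "(480,-141,680,15.7,12)"
```

```text
[-0.049, -0.024, -0.016] 56.9
[-0.047, -0.029, -0.016] 57.1
[-0.044, -0.033, -0.016] 57.3
[-0.041, -0.037, -0.016] 57.5
[-0.037, -0.041, -0.016] 57.6
[-0.033, -0.045, -0.016] 57.8
[-0.029, -0.048, -0.016] 58.0
[-0.024, -0.051, -0.016] 58.1
[-0.019, -0.053, -0.016] 58.3
[-0.014, -0.055, -0.016] 58.5
[-0.009, -0.056, -0.016] 58.7
[-0.003, -0.057, -0.016] 58.8
```

Request:
{"fn": "play_rows", "kwargs": {
  "motion": [
    {"slide":[-0.049,-0.024,-0.016],"fingers":0.5,"twist":1.5},
    {"slide":[-0.047,-0.029,-0.016],"fingers":0.5,"twist":1.5},
    {"slide":[-0.044,-0.033,-0.016],"fingers":0.5,"twist":1.5},
    {"slide":[-0.041,-0.037,-0.016],"fingers":0.5,"twist":1.5},
    {"slide":[-0.037,-0.041,-0.016],"fingers":0.5,"twist":1.5},
    {"slide":[-0.033,-0.045,-0.016],"fingers":0.5,"twist":1.5},
    {"slide":[-0.029,-0.048,-0.016],"fingers":0.5,"twist":1.5},
    {"slide":[-0.024,-0.051,-0.016],"fingers":0.5,"twist":1.5},
    {"slide":[-0.019,-0.053,-0.016],"fingers":0.5,"twist":1.5},
    {"slide":[-0.014,-0.055,-0.016],"fingers":0.5,"twist":1.5}
  ]
}}

```text
time: 18.15
tool_pos: [-307.9, -372.0, 642.5]
ee_rot: [0.943, 0.333, 0.005, -0.012]
contact_force: [0.2, -0.6, -2.4]
grip_width: 61.9
```

```bash
python3 st.py;python3 polar.py "(500,-141,720,0,3)"
```

```text
18.15 tcp [-307.864 -372.017  642.541] q [1.962 0.061 0.192 1.586 0.002 1.518 1.261] F [ 0.197 -0.568 -2.396] w 61.85167880789021
x [0.778 0.627 0.017] y [ 0.628 -0.778 -0.02 ] z [ 0.001  0.026 -1.   ]
[-0.011, -0.031, -0.025] 41.7
[-0.009, -0.032, -0.025] 41.9
[-0.006, -0.033, -0.025] 42.2
```

Request:
{"fn": "play_rows", "kwargs": {
  "motion": [
    {"slide":[-0.01,-0.03,-0.03],"fingers":0.5,"twist":0},
    {"slide":[-0.008,-0.025,-0.04],"fingers":0.5,"twist":0},
    {"slide":[0,0,-0.06],"fingers":0.5,"twist":0}
  ]
}}

```text
time: 18.52
tool_pos: [-362.7, -340.4, 770.0]
ee_rot: [0.945, 0.327, 0.008, -0.017]
contact_force: [-0.0, -1.9, -1.2]
grip_width: 61.8
```

```bash
python3 st.py
```

```text
18.52 tcp [-362.745 -340.427  770.018] q [ 2.039  0.103  0.268  1.252 -0.005  1.821  1.4  ] F [-0.013 -1.881 -1.196] w 61.7700241632036
x [0.786 0.618 0.027] y [ 0.618 -0.786 -0.028] z [ 0.004  0.038 -0.999]
```

Now push past the q6 limit, in two rows, and see what orientation does.

Request:
{"fn": "play_rows", "kwargs": {
  "motion": [
    {"slide":[0,0,-0.05],"fingers":0.5,"twist":0},
    {"slide":[0,0,-0.05],"fingers":0.5,"twist":0}
  ]
}}

```text
time: 18.77
tool_pos: [-364.7, -340.7, 797.3]
ee_rot: [0.946, 0.325, -0.005, -0.012]
contact_force: [-0.6, -0.3, -3.0]
grip_width: 61.8
```

```bash
python3 st.py
```

```text
18.77 tcp [-364.661 -340.71   797.27 ] q [ 1.646  0.115  0.758  1.205 -0.054  1.853  1.477] F [-0.566 -0.276 -3.044] w 61.76527821076569
x [ 0.788  0.615 -0.002] y [ 0.615 -0.788 -0.027] z [-0.018  0.02  -1.   ]
```

Request:
{"fn": "play_rows", "kwargs": {
  "motion": [
    {"slide":[0,0,-0.06],"fingers":0.5,"twist":0},
    {"slide":[0,0,-0.06],"fingers":0.5,"twist":0},
    {"slide":[0,0,-0.06],"fingers":0.5,"twist":0}
  ]
}}

```text
time: 19.15
tool_pos: [-346.2, -330.9, 862.5]
ee_rot: [0.943, 0.325, -0.07, 0.011]
contact_force: [-57.6, 68.8, 3.5]
grip_width: 61.7
```

```bash
python3 st.py
```

```text
19.15 tcp [-346.195 -330.896  862.464] q [ 1.116  0.071  1.291  1.123 -0.033  1.861  1.481] F [-57.624  68.843   3.466] w 61.65466374578852
x [ 0.779  0.611 -0.14 ] y [ 0.614 -0.789 -0.026] z [-0.126 -0.066 -0.99 ]
```

Request:
{"fn": "play_rows", "kwargs": {
  "motion": [
    {"slide":[0,0,0],"fingers":0.5,"twist":0}
  ]
}}

```text
time: 19.27
tool_pos: [-341.8, -336.2, 862.4]
ee_rot: [0.941, 0.33, -0.071, 0.011]
contact_force: [0.4, 0.2, -2.4]
grip_width: 61.6
```

```bash
python3 st.py; python3 see.py t1 scene 0 0 640 300 1
```

```text
19.27 tcp [-341.838 -336.191  862.391] q [ 1.107  0.072  1.285  1.122 -0.032  1.86   1.479] F [ 0.4    0.173 -2.384] w 61.61850796120228
x [ 0.772  0.62  -0.14 ] y [ 0.623 -0.781 -0.027] z [-0.127 -0.067 -0.99 ]
```

View pics/t1.png

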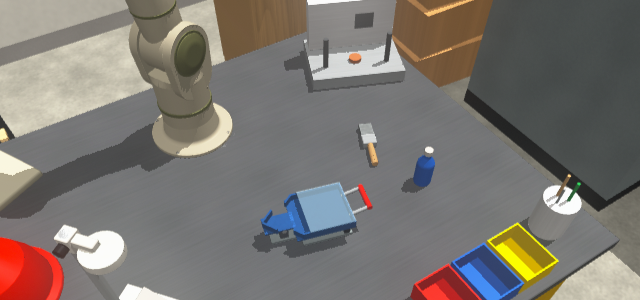

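```bash
cat > s2.py <<'E'
from sim import *
np.set_printoptions(precision=3,suppress=True)
L=load();
# compare: from state with q6=1.821 do two 50mm rows
for lam in (1,.3):
    q=L[-4][0]
    for st in (50,50,60,60,60):
        t,R=FK(q);q=ik(q,t-R[:,2]*st,R,lam);print(lam,FK(q)[0],q,FK(q)[1][:,2])
print("now")
for name,d in (("up",(0,0,-20)),("out",(-20,0,0)),("upout",(-15,0,-15)),("in",(20,0,0)),("upin",(15,0,-15))):
    q=L[-1][0]
    for i in range(6):
        t,R=FK(q);q=ik(q,t+R@np.array(d,float),R,1)
    print(name,FK(q)[0],q,FK(q)[1][:,2])
E
python3 s2.py
```

```text
1 [-377.512 -358.114  821.074] [ 2.025  0.131  0.301  1.103 -0.016  1.86   1.414] [-0.053 -0.024 -0.998]
1 [-398.241 -381.346  877.351] [ 2.01   0.166  0.352  0.935 -0.04   1.86   1.435] [-0.146 -0.12  -0.982]
1 [-420.414 -405.001  953.254] [ 2.02   0.221  0.408  0.701 -0.089  1.86   1.461] [-0.272 -0.245 -0.931]
1 [-439.01  -424.709 1043.014] [ 2.094  0.302  0.442  0.386 -0.184  1.86   1.47 ] [-0.42  -0.391 -0.819]
1 [-503.09  -440.833 1066.126] [ 2.293  0.443  0.533  0.11  -0.479  1.86   1.396] [-0.471 -0.484 -0.737]
0.3 [-377.438 -358.037  821.068] [ 2.025  0.13   0.301  1.103 -0.016  1.86   1.414] [-0.053 -0.024 -0.998]
0.3 [-398.013 -381.122  877.296] [ 2.01   0.166  0.352  0.936 -0.039  1.86   1.435] [-0.146 -0.12  -0.982]
0.3 [-419.886 -404.503  952.991] [ 2.019  0.22   0.407  0.703 -0.088  1.86   1.46 ] [-0.271 -0.245 -0.931]
0.3 [-437.773 -423.493 1041.698] [ 2.09   0.298  0.441  0.395 -0.18   1.86   1.47 ] [-0.417 -0.388 -0.822]
0.3 [-486.769 -437.322 1078.518] [ 2.268  0.424  0.535  0.11  -0.455  1.86   1.41 ] [-0.486 -0.489 -0.725]
now
up [-376.057 -369.851 1005.043] [ 1.526  0.179  1.072  0.707 -0.186  1.86   1.565] [-0.37  -0.272 -0.888]
out [-461.185 -429.018  892.209] [ 1.816  0.347  0.941  0.768 -0.316  1.86   1.656] [-0.235 -0.141 -0.962]
upout [-464.   -436.37 1012.5 ] [ 1.999  0.353  0.738  0.427 -0.305  1.86   1.572] [-0.433 -0.305 -0.848]
in [-255.439 -273.799  844.604] [ 1.166 -0.254  0.604  1.337  0.28   1.86   0.973] [-0.149 -0.113 -0.982]
upin [-286.422 -314.193  942.847] [ 1.248 -0.125  0.689  1.043  0.223  1.86   1.159] [-0.24  -0.246 -0.939]
```

Request:
{"fn": "play_rows", "kwargs": {
  "motion": [
    {"slide":[-0.005,0,-0.02],"fingers":0.5,"twist":0},
    {"slide":[-0.005,0,-0.02],"fingers":0.5,"twist":0}
  ]
}}

```text
time: 19.58
tool_pos: [-347.4, -333.8, 876.1]
ee_rot: [0.942, 0.324, -0.085, 0.015]
contact_force: [-1.0, 0.9, -2.5]
grip_width: 61.3
```

```bash
python3 st.py
```

```text
19.57 tcp [-347.364 -333.783  876.101] q [ 1.122  0.076  1.29   1.09  -0.035  1.862  1.485] F [-0.956  0.86  -2.518] w 61.32363448731948
x [ 0.775  0.608 -0.17 ] y [ 0.613 -0.789 -0.027] z [-0.151 -0.083 -0.985]
```

Request:
{"fn": "play_rows", "kwargs": {
  "motion": [
    {"slide":[-0.01,0,-0.03],"fingers":0.5,"twist":0},
    {"slide":[-0.012,0,-0.04],"fingers":0.5,"twist":0},
    {"slide":[-0.012,0,-0.04],"fingers":0.5,"twist":0}
  ]
}}

```text
time: 19.95
tool_pos: [-353.8, -333.4, 919.5]
ee_rot: [0.938, 0.319, -0.13, 0.033]
contact_force: [0.0, 0.1, -2.5]
grip_width: 62.0
```

```bash
python3 st.py
```

```text
19.95 tcp [-353.843 -333.427  919.529] q [ 1.15   0.082  1.29   0.989 -0.044  1.862  1.495] F [ 0.002  0.108 -2.507] w 61.98993743970532
x [ 0.762  0.59  -0.266] y [ 0.608 -0.794 -0.021] z [-0.224 -0.145 -0.964]
```

Works well, forces quiet. Continue.

Request:
{"fn": "play_rows", "kwargs": {
  "motion": [
    {"slide":[-0.012,0,-0.04],"fingers":0.5,"twist":0},
    {"slide":[-0.012,0,-0.04],"fingers":0.5,"twist":0},
    {"slide":[-0.012,0,-0.04],"fingers":0.5,"twist":0},
    {"slide":[-0.012,0,-0.04],"fingers":0.5,"twist":0}
  ]
}}

```text
time: 20.45
tool_pos: [-348.9, -326.1, 983.6]
ee_rot: [0.926, 0.316, -0.196, 0.062]
contact_force: [-0.4, -0.1, -2.7]
grip_width: 62.0
```

```bash
python3 st.py
```

```text
20.45 tcp [-348.898 -326.068  983.558] q [ 1.105  0.054  1.289  0.854 -0.002  1.862  1.468] F [-0.418 -0.08  -2.679] w 61.97182072286156
x [ 0.723  0.561 -0.402] y [ 0.61  -0.792 -0.009] z [-0.323 -0.239 -0.916]
```

Request:
{"fn": "play_rows", "kwargs": {
  "motion": [
    {"slide":[-0.012,0,-0.04],"fingers":0.5,"twist":0},
    {"slide":[-0.012,0,-0.04],"fingers":0.5,"twist":0},
    {"slide":[-0.012,0,-0.04],"fingers":0.5,"twist":0},
    {"slide":[-0.012,0,-0.03],"fingers":0.5,"twist":0}
  ]
}}

```text
time: 20.95
tool_pos: [-342.0, -315.9, 1042.6]
ee_rot: [0.91, 0.313, -0.255, 0.09]
contact_force: [-1.8, 0.7, -1.9]
grip_width: 61.7
```

```bash
python3 st.py
```

```text
20.95 tcp [-342.031 -315.929 1042.553] q [ 1.112  0.05   1.289  0.719 -0.005  1.862  1.476] F [-1.807  0.715 -1.924] w 61.68249659900144
x [ 0.674  0.524 -0.521] y [ 0.616 -0.787  0.005] z [-0.408 -0.325 -0.853]
```

Request:
{"fn": "play_rows", "kwargs": {
  "motion": [
    {"slide":[-0.012,0,-0.035],"fingers":0.5,"twist":0},
    {"slide":[-0.005,0,-0.018],"fingers":0.5,"twist":0},
    {"slide":[0,0,0],"fingers":0.5,"twist":0}
  ]
}}

```text
time: 21.32
tool_pos: [-337.0, -308.9, 1063.5]
ee_rot: [0.903, 0.311, -0.277, 0.101]
contact_force: [-1.2, 0.1, -2.1]
grip_width: 61.9
```

```bash
python3 st.py
```

```text
21.32 tcp [-336.989 -308.922 1063.518] q [1.075 0.034 1.289 0.675 0.027 1.862 1.463] F [-1.161  0.104 -2.132] w 61.878347954867785
x [ 0.653  0.507 -0.563] y [ 0.619 -0.786  0.01 ] z [-0.437 -0.355 -0.826]
```

```bash
cat > s3.py <<'E'
from sim import *
from goal import S0,n,z,Rg,sx,sy
np.set_printoptions(precision=2,suppress=True)
L=load();q=L[-1][0];t0,R=FK(q)
def pol(p):return np.array([np.hypot(p[0],p[1]),np.arctan2(p[1],p[0]),p[2]])
def run(wps,q,verbose=True):
    p=pol(FK(q)[0]);
    for w,nn in wps:
        w=np.array(w,float);p0=p.copy();
        for i in range(1,nn+1):
            p=p0+(w-p0)*i/nn
            T=np.array([p[0]*np.cos(p[1]),p[0]*np.sin(p[1]),p[2]]);q=ik(q,T,R,it=30)
            m=np.minimum(q-lo,hi-q).min()
            if verbose and (i%3==0 or i==nn):
                print(T,q,"marg %.2f err %.1f"%(m,np.linalg.norm(FK(q)[0]-T)))
    return q
g=pol(S0+n*154);print("goal",g)
run([((480,-2.3,750),6),((480,-1.3,600),9),((560,g[1],420),9),(g,5)],q)
E
python3 s3.py
```

```text
goal [681.34  -0.39 226.15]
[-329.36 -333.58  906.9 ] [ 1.02 -0.27  0.67  1.27  0.56  1.59  0.96] marg 0.08 err 0.0
[-319.81 -357.94  750.  ] [ 1.04 -0.33  0.64  1.68  0.61  1.29  0.76] marg 0.02 err 0.0
[-185.09 -442.88  700.  ] [ 1.02 -0.19  0.46  1.76  0.61  1.24  0.47] marg 0.16 err 0.0
[ -30.   -479.06  650.  ] [ 0.93 -0.09  0.26  1.81  0.62  1.28  0.14] marg 0.26 err 0.0
[ 128.4  -462.51  600.  ] [ 0.79  0.02  0.09  1.83  0.61  1.35 -0.19] marg 0.37 err 0.0
[ 275.13 -425.46  540.  ] [ 0.63  0.16 -0.03  1.81  0.58  1.4  -0.48] marg 0.46 err 0.0
[ 410.12 -340.95  480.  ] [ 0.44  0.3  -0.12  1.77  0.53  1.45 -0.76] marg 0.41 err 0.0
[ 517.88 -213.08  420.  ] [ 0.24  0.44 -0.19  1.71  0.46  1.49 -1.02] marg 0.37 err 0.0
[ 585.21 -240.78  303.69] [ 0.24  0.63 -0.17  1.66  0.51  1.36 -1.07] marg 0.50 err 0.0
[ 630.1  -259.25  226.15] [ 0.24  0.77 -0.16  1.59  0.54  1.29 -1.09] marg 0.57 err 0.0
```

```bash
python3 polar.py "(520,-128,780,0,6)"; sed -i 's/((480,-2.3,750),6)/((520,-2.23,780),6)/' s3.py; python3 s3.py | head -5
```

```text
[0.019, 0.013, 0.044] 50.1
[0.019, 0.014, 0.044] 50.1
[0.02, 0.014, 0.044] 50.2
[0.02, 0.015, 0.044] 50.3
[0.02, 0.015, 0.043] 50.4
[0.021, 0.016, 0.043] 50.4
goal [681.34  -0.39 226.15]
[-331.03 -359.61  921.9 ] [ 0.97 -0.22  0.76  1.2   0.52  1.59  1.  ] marg 0.13 err 0.0
[-318.49 -411.05  780.  ] [ 0.98 -0.23  0.75  1.55  0.55  1.3   0.82] marg 0.12 err 0.0
[-173.36 -476.09  720.  ] [ 0.95 -0.14  0.53  1.68  0.59  1.27  0.49] marg 0.21 err 0.0
[ -19.34 -492.95  660.  ] [ 0.85 -0.07  0.33  1.77  0.62  1.3   0.15] marg 0.28 err 0.0
```

Request:
{"fn": "play_rows", "kwargs": {
  "motion": [
    {"slide":[0.008,0.006,0.02],"fingers":0.5,"twist":0},
    {"slide":[0.015,0.01,0.035],"fingers":0.5,"twist":0},
    {"slide":[0.019,0.014,0.044],"fingers":0.5,"twist":0},
    {"slide":[0.02,0.014,0.044],"fingers":0.5,"twist":0},
    {"slide":[0.02,0.015,0.044],"fingers":0.5,"twist":0},
    {"slide":[0.02,0.015,0.043],"fingers":0.5,"twist":0}
  ]
}}

```text
time: 22.08
tool_pos: [-321.5, -397.7, 813.4]
ee_rot: [0.903, 0.313, -0.275, 0.104]
contact_force: [-0.1, -0.4, -2.5]
grip_width: 61.2
```

```bash
python3 st.py; python3 polar.py "(480,-80,610,0,10)"
```

```text
22.07 tcp [-321.528 -397.664  813.433] q [ 1.002 -0.232  0.73   1.481  0.533  1.364  0.866] F [-0.063 -0.378 -2.451] w 61.2091763328044
x [ 0.653  0.508 -0.562] y [ 0.622 -0.783  0.015] z [-0.432 -0.359 -0.827]
[0.023, -0.273, 0.004] 274.2
[0.137, -0.224, -0.073] 272.5
[0.214, -0.111, -0.123] 270.8
[0.232, 0.032, -0.132] 269.1
[0.187, 0.164, -0.099] 267.4
[0.092, 0.247, -0.033] 265.8
[-0.025, 0.259, 0.046] 264.1
[-0.13, 0.196, 0.116] 262.4
[-0.193, 0.078, 0.157] 260.7
[-0.197, -0.061, 0.157] 259.1
```

```bash
sed -i 's/^if az1>a0+.5.*$/pass/' polar.py; python3 polar.py "(480,-75,600,0,10)"
```

```text
[0.025, 0.045, 0.009] 52.6
[0.029, 0.043, 0.007] 52.3
[0.032, 0.041, 0.005] 52.1
[0.035, 0.038, 0.003] 51.8
[0.038, 0.035, 0.001] 51.5
[0.04, 0.032, -0.001] 51.3
[0.042, 0.028, -0.002] 51.0
[0.044, 0.025, -0.004] 50.7
[0.046, 0.021, -0.005] 50.5
[0.047, 0.017, -0.006] 50.2
```

Request:
{"fn": "play_rows", "kwargs": {
  "motion": [
    {"slide":[0.025,0.045,0.009],"fingers":0.5,"twist":0},
    {"slide":[0.029,0.043,0.007],"fingers":0.5,"twist":0},
    {"slide":[0.032,0.041,0.005],"fingers":0.5,"twist":0},
    {"slide":[0.035,0.038,0.003],"fingers":0.5,"twist":0},
    {"slide":[0.038,0.035,0.001],"fingers":0.5,"twist":0},
    {"slide":[0.04,0.032,-0.001],"fingers":0.5,"twist":0},
    {"slide":[0.042,0.028,-0.002],"fingers":0.5,"twist":0},
    {"slide":[0.044,0.025,-0.004],"fingers":0.5,"twist":0},
    {"slide":[0.046,0.021,-0.005],"fingers":0.5,"twist":0},
    {"slide":[0.047,0.017,-0.006],"fingers":0.5,"twist":0}
  ]
}}

```text
time: 23.32
tool_pos: [136.0, -463.7, 586.9]
ee_rot: [0.906, 0.31, -0.27, 0.099]
contact_force: [1.3, -0.5, -2.3]
grip_width: 62.2
```

```bash
python3 st.py; python3 polar.py "(570,-24,420,0,10)"
```

```text
23.32 tcp [ 135.993 -463.684  586.887] q [ 0.735  0.029  0.137  1.844  0.599  1.33  -0.206] F [ 1.251 -0.511 -2.26 ] w 62.23986072633416
x [ 0.662  0.508 -0.551] y [ 0.615 -0.789  0.011] z [-0.429 -0.346 -0.835]
[0.04, 0.022, -0.006] 46.2
[0.042, 0.019, -0.008] 46.9
[0.044, 0.015, -0.009] 47.6
[0.046, 0.012, -0.01] 48.3
[0.047, 0.008, -0.011] 49.0
[0.048, 0.004, -0.012] 49.7
[0.049, -0.0, -0.012] 50.4
[0.049, -0.005, -0.013] 51.1
[0.049, -0.009, -0.013] 51.8
[0.049, -0.014, -0.013] 52.5
```

Request:
{"fn": "play_rows", "kwargs": {
  "motion": [
    {"slide":[0.04,0.022,-0.006],"fingers":0.5,"twist":0},
    {"slide":[0.042,0.019,-0.008],"fingers":0.5,"twist":0},
    {"slide":[0.044,0.015,-0.009],"fingers":0.5,"twist":0},
    {"slide":[0.046,0.012,-0.01],"fingers":0.5,"twist":0},
    {"slide":[0.047,0.008,-0.011],"fingers":0.5,"twist":0},
    {"slide":[0.048,0.004,-0.012],"fingers":0.5,"twist":0},
    {"slide":[0.049,0,-0.012],"fingers":0.5,"twist":0},
    {"slide":[0.049,-0.005,-0.013],"fingers":0.5,"twist":0},
    {"slide":[0.045,-0.009,-0.013],"fingers":0.5,"twist":0},
    {"slide":[0.03,-0.01,-0.01],"fingers":0.5,"twist":0}
  ]
}}

```text
time: 24.58
tool_pos: [521.8, -241.0, 419.1]
ee_rot: [0.908, 0.31, -0.268, 0.091]
contact_force: [-0.2, -0.5, -1.9]
grip_width: 61.8
```

```bash
python3 st.py; python3 see.py p1 scene 0 0 400 400 2; python3 - <<'E'
from goal import *
print(S0+n*154, S0+n*200)
E
```

```text
24.57 tcp [ 521.782 -241.01   419.106] q [ 0.232  0.441 -0.113  1.694  0.442  1.458 -0.944] F [-0.153 -0.459 -1.855] w 61.83346048169196
x [ 0.664  0.514 -0.543] y [ 0.612 -0.791 -0.   ] z [-0.43  -0.332 -0.839]
[ 630.095 -259.249  226.149] [ 650.584 -242.626  263.83 ]
```

View pics/p1.png

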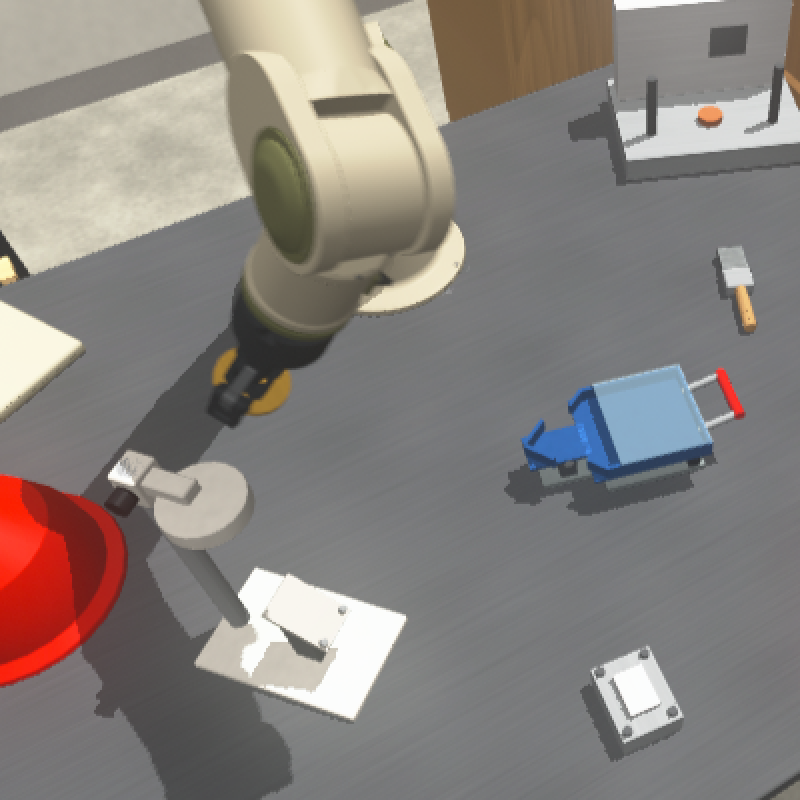

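```bash
python3 - <<'E'
from fit import *
for dz in (0,-1.5,-3):
  for sel in(("scene","top"),("scene",),("top",)):
    f=lambda p:fs([p[0],p[1],p[2],p[3],dz],sel)
    b=least_squares(f,[561,-314,-2.46,33],loss="soft_l1");g=lambda p:ft([p[0],p[1],p[2],p[3],dz],sel)
    a=least_squares(g,[485,35,1.31,64],loss="soft_l1")
    print(dz,sel,b.x,b.cost,"tray",a.x,a.cost)
E
```

```text
0 ('scene', 'top') [ 562.17 -314.2    -2.46   33.28] 5.920436124951118 tray [484.89  35.59   1.31  64.82] 4.865830658698672
0 ('scene',) [ 563.41 -314.4    -2.46   33.1 ] 2.551195522714381 tray [485.54  34.13   1.31  64.66] 1.0527077301043757
0 ('top',) [ 561.11 -313.77   -2.46   33.8 ] 1.6344141737319033 tray [484.85  36.33   1.31  64.84] 2.8314369679757254
-1.5 ('scene', 'top') [ 561.87 -314.53   -2.46   33.34] 4.207141889247103 tray [484.95  35.8    1.31  64.94] 4.782548945446447
-1.5 ('scene',) [ 562.48 -314.47   -2.46   33.08] 2.294472398360897 tray [484.54  34.82   1.31  64.76] 1.0918028291946151
-1.5 ('top',) [ 561.36 -314.44   -2.46   33.74] 1.4095297481690883 tray [485.03  36.46   1.31  64.95] 2.943097335355964
-3 ('scene', 'top') [ 561.57 -314.84   -2.46   33.41] 3.4714084983065927 tray [484.96  36.04   1.31  65.03] 5.2868839465544895
-3 ('scene',) [ 561.56 -314.55   -2.46   33.05] 2.0515076619653287 tray [483.54  35.51   1.31  64.86] 1.1399088180368293
-3 ('top',) [ 561.61 -315.11   -2.46   33.68] 1.2023176830060862 tray [485.2   36.59   1.31  65.07] 3.077762424370805
```

```bash
cat > tgt.py <<'E'
from goal import *
from station import readout
import sys
S0=np.array([562.,-314.4,100.])
dn,du,nr=eval(sys.argv[1])   # disc normal height above seat_center, upslope offset, rows
off=np.array([-2.5,0,50.2]) if len(sys.argv)<3 else np.array(eval(sys.argv[2]))
s=readout.state();R=Ro.from_quat(s['ee_rot']).as_matrix();p=s['tool_pos']
T=S0+n*(4+dn)+up*du-R@off
d=R.T@(T-p)
print("T",T,"tool delta mm",d,"per row",d/nr/1000)
Cn=p+R@off-S0; print("disc now: up %.1f y %.1f n %.1f"%(Cn@up,Cn@sy,Cn@n-4), "angle z vs -n",np.degrees(np.arccos(-R[:,2]@n)),"R.y.z",R[2,1], "twist err",np.degrees(np.arcsin(R[:,1]@up)))
A=p+np.array([.777,.63,0])*95; print("outA delta",R.T@(A-p)/1000)
E
python3 tgt.py "(80,4,6)"
```

```text
T [ 620.02  -268.167  211.95 ] tool delta mm [158.654  84.232 142.195] per row [0.026 0.014 0.024]
disc now: up 166.9 y -84.7 n 217.0 angle z vs -n 2.3255987330924976 R.y.z -0.0026312113924252256 twist err 0.7851602977542034
outA delta [ 0.08  -0.002 -0.051]
```

Request:
{"fn": "play_rows", "kwargs": {
  "motion": [
    {"slide":[0.03,0.012,-0.005],"fingers":0.5,"twist":0},
    {"slide":[0.04,0.015,0],"fingers":0.5,"twist":0},
    {"slide":[0.04,0.018,0.01],"fingers":0.5,"twist":0},
    {"slide":[0.025,0.017,0.035],"fingers":0.5,"twist":-0.4},
    {"slide":[0.015,0.012,0.04],"fingers":0.5,"twist":-0.4},
    {"slide":[0,0.004,0.03],"fingers":0.5,"twist":0},
    {"slide":[0,0,0],"fingers":0.5,"twist":0}
  ]
}}

```text
time: 25.5
tool_pos: [629.7, -255.5, 231.3]
ee_rot: [0.905, 0.321, -0.267, 0.084]
contact_force: [-0.7, 0.2, -1.5]
grip_width: 61.5
```

```bash
python3 st.py; python3 tgt.py "(30,4,3)"; python3 see.py p2 scene 50 170 200 180 4
```

```text
25.5 tcp [ 629.748 -255.456  231.323] q [ 0.218  0.753 -0.107  1.593  0.48   1.269 -1.021] F [-0.719  0.223 -1.469] w 61.513043426428496
x [ 0.652  0.536 -0.537] y [ 0.626 -0.78  -0.018] z [-0.428 -0.324 -0.844]
T [ 597.726 -286.586  171.158] tool delta mm [-5.277  5.344 74.552] per row [-0.002  0.002  0.025]
disc now: up 2.1 y -4.0 n 104.8 angle z vs -n 2.756287395073945 R.y.z -0.01821022085909202 twist err -0.3366129643504804
outA delta [ 0.08  -0.001 -0.051]
```

View pics/p2.png

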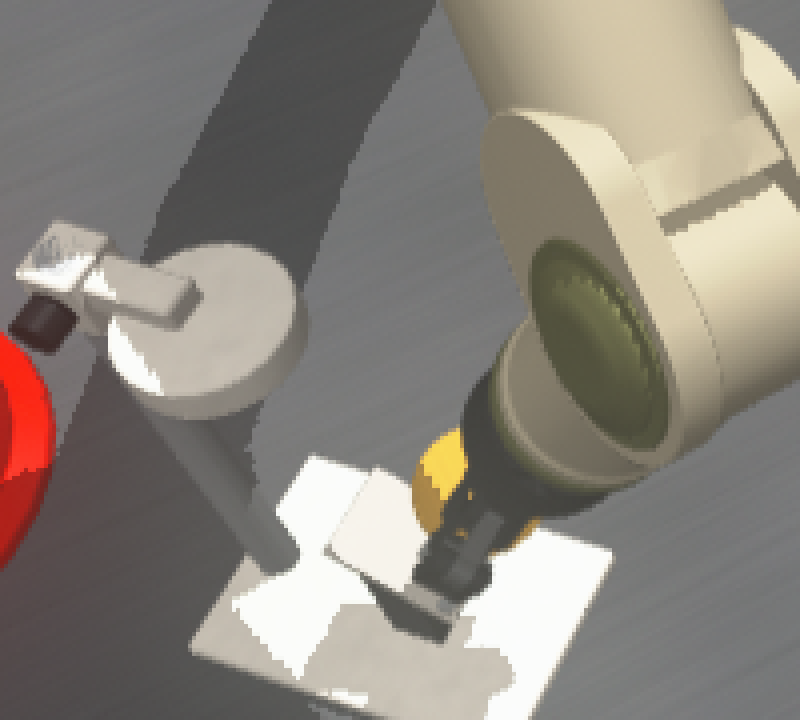

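Request:
{"fn": "play_rows", "kwargs": {
  "motion": [
    {"slide":[-0.002,0.002,0.02],"fingers":0.5,"twist":0},
    {"slide":[-0.002,0.002,0.03],"fingers":0.5,"twist":0},
    {"slide":[-0.001,0.001,0.018],"fingers":0.5,"twist":0},
    {"slide":[0,0,0],"fingers":0.5,"twist":0}
  ]
}}

```text
time: 26.05
tool_pos: [602.9, -283.5, 178.4]
ee_rot: [0.906, 0.322, -0.262, 0.086]
contact_force: [0.2, 0.1, -1.2]
grip_width: 61.7
```

```bash
python3 st.py; python3 tgt.py "(8,3,3)"; python3 - <<'E'
from h import *
s,_=eyes.grab_frame("scene");t,_=eyes.grab_frame("top");np.savez("pics/p3.npz",s=s,t=t)
def crop(im,x,y,w,h,k): return cv2.resize(im[y:y+h,x:x+w],None,fx=k,fy=k,interpolation=cv2.INTER_NEAREST)
cv2.imwrite("pics/p3.png",np.hstack([crop(s,100,250,100,110,4),crop(t,460,200,100,110,4)]))
E
```

```text
26.05 tcp [ 602.905 -283.47   178.4  ] q [ 0.256  0.79  -0.094  1.674  0.522  1.141 -1.046] F [ 0.227  0.051 -1.175] w 61.67390167261764
x [ 0.656  0.538 -0.53 ] y [ 0.628 -0.778 -0.013] z [-0.419 -0.324 -0.848]
T [ 588.133 -293.982  152.786] tool delta mm [-1.759 -0.764 31.322] per row [-0.001 -0.     0.01 ]
disc now: up 2.9 y 1.1 n 39.4 angle z vs -n 3.065749623188835 R.y.z -0.012765975103096572 twist err -0.285280092319085
outA delta [ 0.081 -0.    -0.05 ]
```

View pics/p3.png

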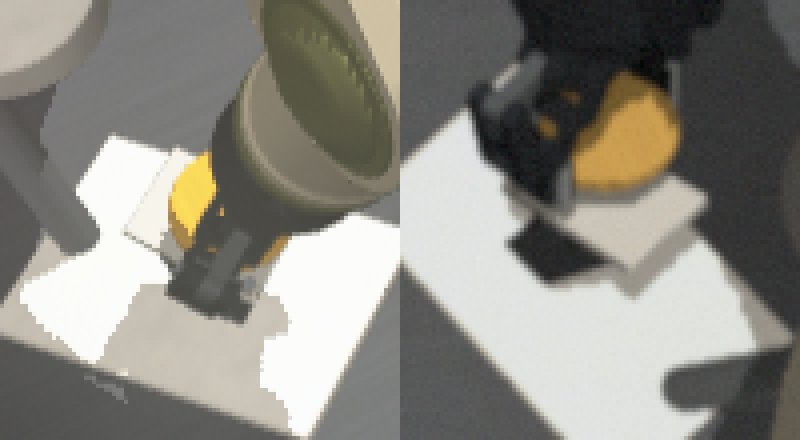

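```bash
cat > ov.py <<'E'
from h import *
from scipy.spatial.transform import Rotation as Ro
import sys
from goal import n,up,sy
S0=np.array([562.,-314.4,100.])
def draw(Z,p,R,out,ox=-2.5,oz=50.2):
    ims=[]
    for nme,key,(x,y) in(("scene","s",(100,250)),("top","t",(460,200))):
        im=cv2.resize(Z[key][y:y+110,x:x+100],None,fx=4,fy=4,interpolation=cv2.INTER_NEAREST)
        def line(P,c):
            q=np.array([(proj(nme,X)-[x,y]+.5)*4 for X in P]).round().astype(np.int32);cv2.polylines(im,[q],True,c,1)
        a=np.linspace(0,2*np.pi,60)
        if p is not None:
          for dz,c in((4,(0,255,0)),(-4,(0,160,0))): line([p+R@np.array([ox+32*np.cos(t),32*np.sin(t),oz+dz]) for t in a],c)
        line([S0+up*u+sy*v for u,v in((38,26),(38,-26),(-38,-26),(-38,26))],(255,0,255))
        for v in(-20.6,20.6): line([S0+up*(-29.5+4*np.cos(t))+sy*(v+4*np.sin(t))+n*8 for t in a],(255,255,0))
        ims.append(im)
    cv2.imwrite(out,np.hstack(ims))
if __name__=="__main__":
    s=readout.state();draw(np.load("pics/p3.npz"),s['tool_pos'],Ro.from_quat(s['ee_rot']).as_matrix(),"pics/ov3.png")
E
python3 ov.py
```

```text
(no output)
```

View pics/ov3.png

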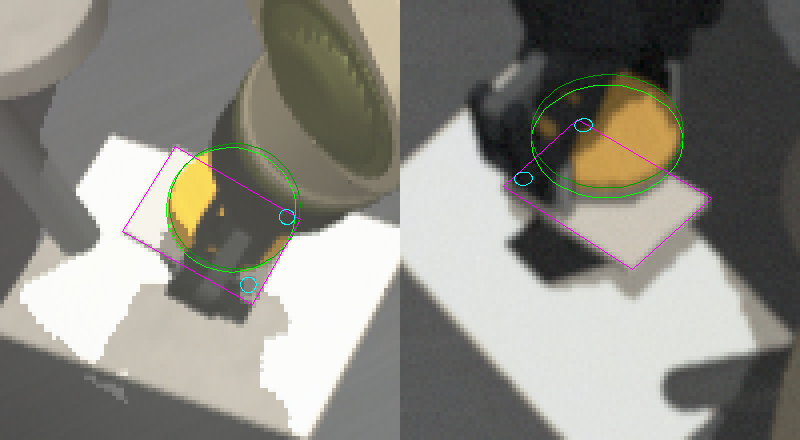

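Request:
{"fn": "play_rows", "kwargs": {
  "motion": [
    {"slide":[-0.001,-0.0004,0.01],"fingers":0.5,"twist":0},
    {"slide":[-0.001,-0.0004,0.01],"fingers":0.5,"twist":0},
    {"slide":[-0.0005,0,0.007],"fingers":0.5,"twist":0},
    {"slide":[0,0,0],"fingers":0.5,"twist":0}
  ]
}}

```text
time: 26.65
tool_pos: [591.3, -292.0, 157.7]
ee_rot: [0.906, 0.323, -0.26, 0.087]
contact_force: [0.1, -0.1, -2.0]
grip_width: 61.9
```

```bash
python3 st.py; python3 tgt.py "(3,3,3)"
```

```text
26.65 tcp [ 591.313 -291.98   157.666] q [ 0.267  0.806 -0.088  1.708  0.541  1.087 -1.06 ] F [ 0.109 -0.09  -1.979] w 61.897755889927375
x [ 0.657  0.539 -0.527] y [ 0.63  -0.777 -0.01 ] z [-0.414 -0.325 -0.85 ]
T [ 585.658 -295.733  148.802] tool delta mm [-1.069 -0.56  11.099] per row [-0.    -0.     0.004]
disc now: up 2.6 y 0.6 n 14.1 angle z vs -n 3.238053320871901 R.y.z -0.009670930037266962 twist err -0.3018796557987337
outA delta [ 0.081 -0.    -0.05 ]
```

Request:
{"fn": "play_rows", "kwargs": {
  "motion": [
    {"slide":[-0.0005,-0.0003,0.004],"fingers":0.5,"twist":0},
    {"slide":[-0.0005,-0.0003,0.003],"fingers":0.5,"twist":0},
    {"slide":[0,0,0.001],"fingers":0.5,"twist":0}
  ]
}}

```text
time: 27.02
tool_pos: [587.1, -294.7, 151.2]
ee_rot: [0.906, 0.323, -0.259, 0.087]
contact_force: [-0.0, 0.2, -2.6]
grip_width: 61.7
```

```bash
python3 st.py; python3 tgt.py "(0,3,3)"
```

```text
27.02 tcp [ 587.073 -294.678  151.196] q [ 0.271  0.81  -0.085  1.719  0.548  1.071 -1.065] F [-0.048  0.231 -2.608] w 61.71944321254391
x [ 0.657  0.539 -0.526] y [ 0.63  -0.777 -0.009] z [-0.414 -0.326 -0.85 ]
T [ 584.29  -296.813  146.36 ] tool delta mm [-0.435 -0.05   5.958] per row [-0.    -0.     0.002]
disc now: up 2.9 y 0.1 n 6.0 angle z vs -n 3.2648091562481074 R.y.z -0.00928283333589991 twist err -0.3017363200485461
outA delta [ 0.081  0.    -0.05 ]
```

Request:
{"fn": "play_rows", "kwargs": {
  "motion": [
    {"slide":[0,0,0.0025],"fingers":0.5,"twist":0},
    {"slide":[0,0,0.0015],"fingers":0.5,"twist":0}
  ]
}}

```text
time: 27.28
tool_pos: [585.5, -296.0, 147.7]
ee_rot: [0.906, 0.323, -0.259, 0.087]
contact_force: [-0.5, 0.8, -2.2]
grip_width: 61.9
```

```bash
python3 st.py; python3 tgt.py "(0,3,3)"
```

```text
27.27 tcp [ 585.5   -295.978  147.714] q [ 0.272  0.814 -0.084  1.723  0.55   1.063 -1.068] F [-0.492  0.776 -2.213] w 61.90029470419821
x [ 0.657  0.539 -0.526] y [ 0.63  -0.777 -0.009] z [-0.413 -0.326 -0.85 ]
T [ 584.273 -296.811  146.368] tool delta mm [-0.547 -0.114  1.923] per row [-0.    -0.     0.001]
disc now: up 2.6 y 0.1 n 2.0 angle z vs -n 3.2795807183854198 R.y.z -0.009051910970197585 twist err -0.2994124427041008
outA delta [ 0.081  0.    -0.05 ]
```

No contact yet; continue in 1.5 mm rows.

Request:
{"fn": "play_rows", "kwargs": {
  "motion": [
    {"slide":[0,0,0.0015],"fingers":0.5,"twist":0},
    {"slide":[0,0,0.0015],"fingers":0.5,"twist":0}
  ]
}}

```text
time: 27.52
tool_pos: [585.0, -296.4, 146.1]
ee_rot: [0.906, 0.323, -0.259, 0.088]
contact_force: [1.0, 4.2, 10.3]
grip_width: 61.7
```

```bash
python3 st.py; python3 tgt.py "(0,3,3)"
```

```text
27.52 tcp [ 585.044 -296.433  146.105] q [ 0.273  0.815 -0.084  1.725  0.553  1.059 -1.07 ] F [ 0.967  4.228 10.284] w 61.72447351567161
x [ 0.658  0.54  -0.525] y [ 0.631 -0.776 -0.008] z [-0.412 -0.326 -0.851]
T [ 584.209 -296.785  146.392] tool delta mm [-0.89  -0.256  0.215] per row [-0. -0.  0.]
disc now: up 2.1 y 0.3 n 0.3 angle z vs -n 3.3171666185657704 R.y.z -0.008035128877613124 twist err -0.29677614120851137
outA delta [ 0.081  0.    -0.05 ]
```

Request:
{"fn": "play_rows", "kwargs": {
  "motion": [
    {"slide":[0.001,0,0.001],"fingers":0.5,"twist":0},
    {"slide":[0.0015,0,0.001],"fingers":0.5,"twist":0}
  ],
  "newtons": 25
}}

```text
time: 27.78
tool_pos: [585.4, -296.3, 145.9]
ee_rot: [0.906, 0.322, -0.26, 0.089]
contact_force: [-4.0, 2.1, 12.0]
grip_width: 62.0
```

```bash
python3 st.py; python3 tgt.py "(0,0,3)"
```

```text
27.77 tcp [ 585.353 -296.267  145.887] q [ 0.27   0.816 -0.082  1.724  0.554  1.061 -1.072] F [-3.984  2.07  12.026] w 61.99159829813666
x [ 0.657  0.538 -0.528] y [ 0.63  -0.777 -0.007] z [-0.414 -0.329 -0.849]
T [ 586.203 -295.117  144.573] tool delta mm [ 1.871 -0.348  0.386] per row [ 0.001 -0.     0.   ]
disc now: up 1.9 y 0.4 n 0.3 angle z vs -n 3.116142885811749 R.y.z -0.006615518792198627 twist err -0.21520230949466787
outA delta [ 0.081  0.    -0.05 ]
```

Request:
{"fn": "play_rows", "kwargs": {
  "motion": [
    {"slide":[0.002,0,0],"fingers":0.5,"twist":0},
    {"slide":[0.002,0,0.0005],"fingers":0.5,"twist":0}
  ]
}}

```text
time: 28.02
tool_pos: [585.6, -296.1, 145.7]
ee_rot: [0.905, 0.321, -0.263, 0.09]
contact_force: [-3.5, 0.4, 11.1]
grip_width: 61.8
```

```bash
python3 st.py; python3 tgt.py "(0,0,3)"; python3 - <<'E'
from h import *
s,_=eyes.grab_frame("scene");t,_=eyes.grab_frame("top");np.savez("pics/p4.npz",s=s,t=t)
from ov import draw
from scipy.spatial.transform import Rotation as Ro
q=readout.state();draw(np.load("pics/p4.npz"),q['tool_pos'],Ro.from_quat(q['ee_rot']).as_matrix(),"pics/ov4.png")
E
```

```text
28.02 tcp [ 585.617 -296.083  145.705] q [ 0.267  0.819 -0.08   1.721  0.554  1.067 -1.075] F [-3.536  0.411 11.149] w 61.81260889947955
x [ 0.656  0.534 -0.534] y [ 0.628 -0.778 -0.006] z [-0.419 -0.331 -0.846]
T [ 586.441 -294.99   144.388] tool delta mm [ 1.827 -0.325  0.406] per row [ 0.001 -0.     0.   ]
disc now: up 1.8 y 0.3 n 0.3 angle z vs -n 2.7572328932639505 R.y.z -0.006250102442119154 twist err -0.09440673243464467
outA delta [ 0.08  -0.    -0.051]
```

View pics/ov4.png

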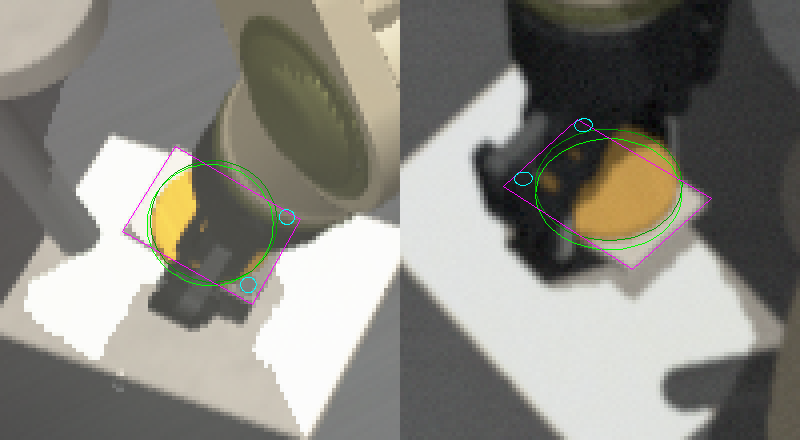

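Request:
{"fn": "play_rows", "kwargs": {
  "motion": [
    {"slide":[0.003,0,-0.001],"fingers":0.5,"twist":0},
    {"slide":[0.003,0,0],"fingers":0.5,"twist":0}
  ]
}}

```text
time: 28.38
tool_pos: [586.2, -295.5, 145.4]
ee_rot: [0.905, 0.319, -0.268, 0.09]
contact_force: [-4.6, 0.1, 12.6]
grip_width: 61.3
```

```bash
cat >> tgt.py <<'E'
F=s['contact_force']+[0,0,2.1];print("F up %.1f y %.1f n %.1f"%(F@up,F@sy,F@n))
E
python3 st.py; python3 tgt.py "(0,0,3)"
```

```text
28.38 tcp [ 586.151 -295.453  145.436] q [ 0.263  0.823 -0.077  1.716  0.553  1.077 -1.078] F [-4.566  0.093 12.554] w 61.33027511530053
x [ 0.654  0.528 -0.542] y [ 0.625 -0.781 -0.007] z [-0.427 -0.334 -0.84 ]
T [ 586.848 -294.861  144.104] tool delta mm [ 1.49  -0.017  0.625] per row [ 0. -0.  0.]
disc now: up 1.5 y 0.0 n 0.6 angle z vs -n 2.242078237712466 R.y.z -0.00705620643504834 twist err 0.07790722845801812
outA delta [ 0.08  -0.001 -0.052]
F up 11.3 y -2.9 n 10.0
```

Request:
{"fn": "play_rows", "kwargs": {
  "motion": [
    {"slide":[0.002,0,-0.002],"fingers":0.5,"twist":0},
    {"slide":[0.002,0,-0.0005],"fingers":0.5,"twist":0}
  ]
}}

```text
time: 28.62
tool_pos: [586.7, -294.4, 145.9]
ee_rot: [0.904, 0.317, -0.271, 0.09]
contact_force: [-4.1, -1.7, 2.1]
grip_width: 61.6
```

```bash
python3 st.py; python3 tgt.py "(0,0,3)"
```

```text
28.62 tcp [ 586.675 -294.446  145.92 ] q [ 0.259  0.825 -0.075  1.712  0.55   1.087 -1.08 ] F [-4.132 -1.74   2.146] w 61.58599586281493
x [ 0.652  0.524 -0.548] y [ 0.622 -0.783 -0.009] z [-0.433 -0.335 -0.837]
T [ 587.171 -294.827  143.904] tool delta mm [1.229 0.624 1.599] per row [0.    0.    0.001]
disc now: up 1.3 y -0.6 n 1.6 angle z vs -n 1.9367530551989847 R.y.z -0.008769033593378495 twist err 0.19135252163771777
outA delta [ 0.08  -0.001 -0.052]
F up 6.0 y -1.3 n 1.0
```

Request:
{"fn": "play_rows", "kwargs": {
  "motion": [
    {"slide":[0.0005,0,0.0015],"fingers":0.5,"twist":0},
    {"slide":[0,0,0.001],"fingers":0.5,"twist":0}
  ]
}}

```text
time: 28.88
tool_pos: [586.2, -294.7, 145.0]
ee_rot: [0.904, 0.317, -0.271, 0.091]
contact_force: [-0.4, 3.9, 9.0]
grip_width: 62.1
```

```bash
python3 st.py; python3 tgt.py "(0,0,3)";  python3 - <<'E'
from h import *
s,_=eyes.grab_frame("scene");t,_=eyes.grab_frame("top");np.savez("pics/p5.npz",s=s,t=t)
from ov import draw
draw(np.load("pics/p5.npz"),None,None,"pics/ov5.png")
E
```

```text
28.88 tcp [ 586.217 -294.691  144.989] q [ 0.259  0.825 -0.075  1.714  0.552  1.084 -1.081] F [-0.392  3.868  9.019] w 62.126070713938155
x [ 0.652  0.524 -0.548] y [ 0.622 -0.783 -0.008] z [-0.433 -0.336 -0.836]
T [ 587.159 -294.785  143.892] tool delta mm [1.166 0.669 0.541] per row [0. 0. 0.]
disc now: up 1.2 y -0.7 n 0.5 angle z vs -n 1.8978019275379934 R.y.z -0.008037941480206867 twist err 0.19914457241459022
outA delta [ 0.079 -0.001 -0.052]
F up 4.6 y -3.3 n 10.3
```

View pics/ov5.png

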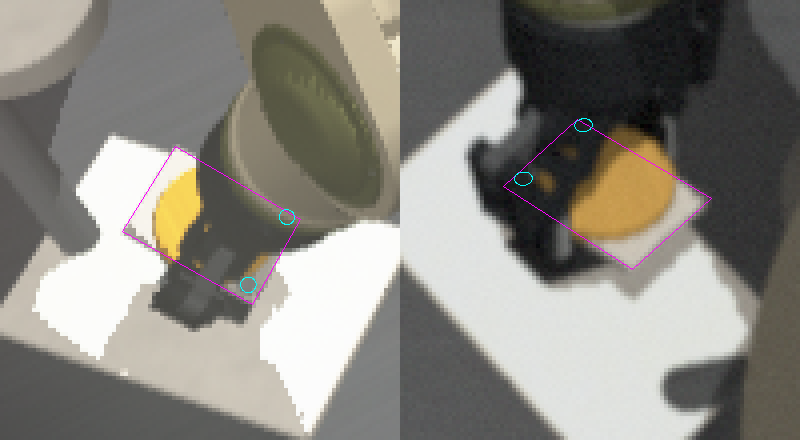

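Request:
{"fn": "play_rows", "kwargs": {
  "motion": [
    {"slide":[0,0,0],"fingers":0.8,"twist":0},
    {"slide":[0,0,0],"fingers":1,"twist":0},
    {"slide":[0,0,0],"fingers":1,"twist":0},
    {"slide":[0,0,0],"fingers":1,"twist":0}
  ]
}}

```text
time: 29.48
tool_pos: [587.4, -294.4, 144.7]
ee_rot: [0.904, 0.317, -0.27, 0.091]
contact_force: [-0.4, -0.3, 0.2]
grip_width: 85.8
```

```bash
python3 st.py; python3 tgt.py "(0,0,3)";  python3 - <<'E'
from h import *
s,_=eyes.grab_frame("scene");t,_=eyes.grab_frame("top");np.savez("pics/p6.npz",s=s,t=t)
from ov import draw
draw(np.load("pics/p6.npz"),None,None,"pics/ov6.png")
E
```

```text
29.48 tcp [ 587.381 -294.361  144.729] q [ 0.259  0.826 -0.075  1.713  0.552  1.082 -1.081] F [-0.367 -0.277  0.236] w 85.82774862506815
x [ 0.653  0.525 -0.546] y [ 0.623 -0.782 -0.007] z [-0.43  -0.336 -0.838]
T [ 587.024 -294.781  143.968] tool delta mm [-0.038  0.111  0.932] per row [-0.  0.  0.]
disc now: up -0.0 y -0.1 n 0.9 angle z vs -n 2.001883541991433 R.y.z -0.006835060391815195 twist err 0.17728701512164172
outA delta [ 0.08  -0.001 -0.052]
F up 1.7 y -0.0 n 1.6
```

View pics/ov6.png

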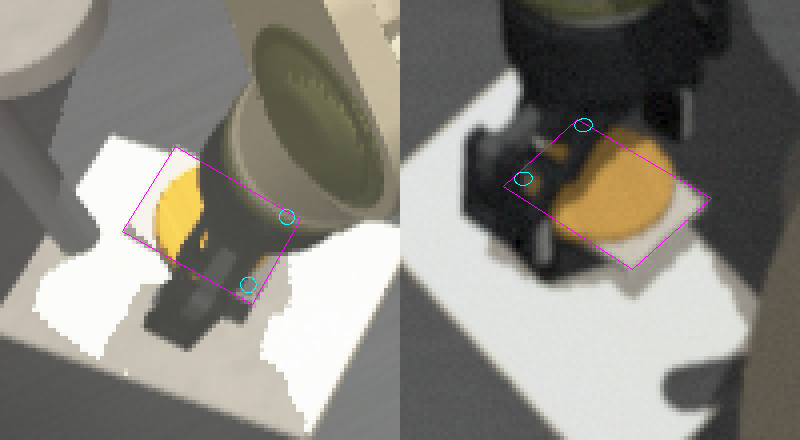

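Released, the disc stayed put. Retreat straight back along the tool axis.

Request:
{"fn": "play_rows", "kwargs": {
  "motion": [
    {"slide":[0,0,-0.01],"fingers":1,"twist":0},
    {"slide":[0,0,-0.02],"fingers":1,"twist":0},
    {"slide":[0,0,-0.04],"fingers":1,"twist":0},
    {"slide":[0.01,0,-0.05],"fingers":1,"twist":0},
    {"slide":[0.04,0,-0.03],"fingers":1,"twist":0},
    {"slide":[0.04,-0.03,-0.03],"fingers":1,"twist":0},
    {"slide":[0.02,-0.03,-0.04],"fingers":1,"twist":0},
    {"slide":[0,-0.03,-0.04],"fingers":1,"twist":0},
    {"slide":[0,0,0],"fingers":1,"twist":0}
  ]
}}

```text
time: 30.7
tool_pos: [722.4, -66.9, 318.8]
ee_rot: [0.905, 0.319, -0.265, 0.09]
contact_force: [0.4, 0.1, -0.7]
grip_width: 85.4
```

```bash
python3 st.py; python3 - <<'E'
from h import *
s,_=eyes.grab_frame("scene");t,_=eyes.grab_frame("top");np.savez("pics/p7.npz",s=s,t=t)
from ov import draw
from goal import Rg,n
draw(np.load("pics/p7.npz"),np.array([562.,-314.4,100])+n*4,Rg,"pics/ov7.png",0,0)
cv2.imwrite("pics/s7.png",s)
E
```

```text
30.7 tcp [722.369 -66.87  318.796] q [-0.017  0.761 -0.139  1.328  0.368  1.571 -1.134] F [ 0.406  0.122 -0.692] w 85.37046717682543
x [ 0.656  0.529 -0.538] y [ 0.625 -0.78  -0.006] z [-0.423 -0.332 -0.843]
```

View pics/ov7.png

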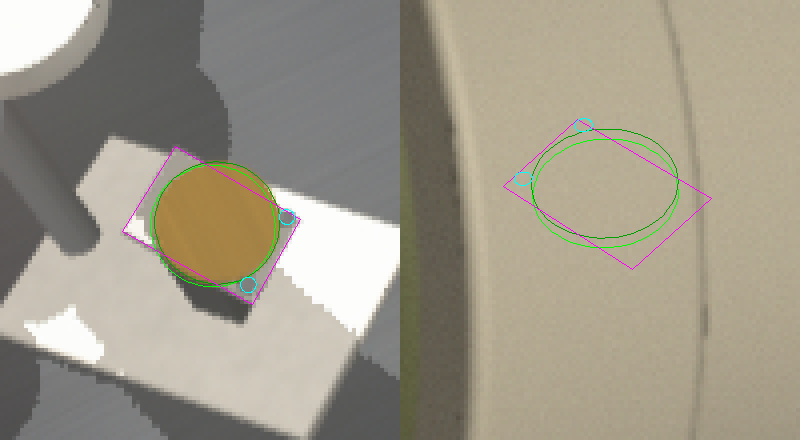

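View pics/s7.png

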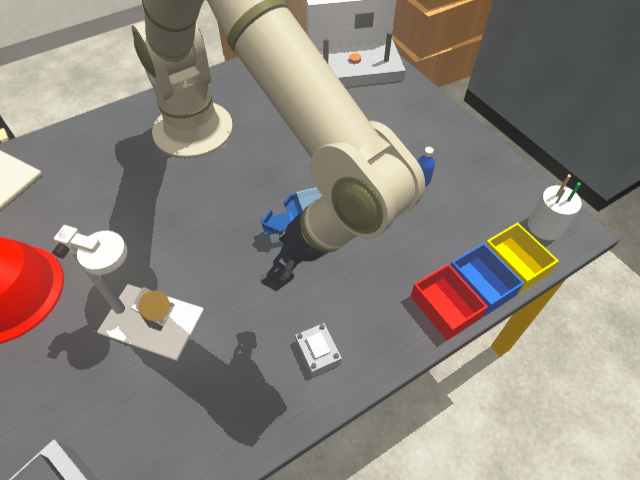

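```bash
python3 - <<'E'
from h import *
from goal import n,up,sy
s,d=eyes.grab_frame("scene")
hsv=cv2.cvtColor(s,cv2.COLOR_BGR2HSV)
m=((hsv[...,0]>12)&(hsv[...,0]<28)&(hsv[...,1]>120)).astype(np.uint8);m[:,:130]=0;m[:,180:]=0;m[:285]=0;m[330:]=0
k,lab,st,_=cv2.connectedComponentsWithStats(m);i=1+np.argmax(st[1:,4]);m=(lab==i).astype(np.uint8)
er=cv2.erode(m,np.ones((5,5)))
v,u=np.nonzero(er);z=d[v,u];c=C["scene"];R=np.array(c['R'])
X=(np.linalg.inv(K(c))@np.vstack([u*z,v*z,z])-np.array(c['t'])[:,None]).T@R
cen=X.mean(0);w=np.linalg.svd(X-cen)[2][2];w*=np.sign(w[2])
S0=np.array([562.,-314.4,100.])
print(len(u),"normal",w,"vs",n,"deg",np.degrees(np.arccos(w@n)),"height n",(X-S0)@n@np.ones(len(X))/len(X))
v,u=np.nonzero(m);cv=np.array([u.mean(),v.mean()]);print("centroid",cv,"pred",proj("scene",S0+n*8),proj("scene",S0+n*8+up*3))
E
```

```text
498 normal [-0.496  0.819  0.29 ] vs [0.445 0.361 0.819] deg 71.80647884431818 height n 9.42986928872817
centroid [153.749 305.313] pred [153.957 304.967] [152.685 304.243]
```

```bash
python3 - <<'E'
from h import *
from goal import n,up,sy
s,d=eyes.grab_frame("scene")
c=C["scene"];R=np.array(c['R']);S0=np.array([562.,-314.4,100.])
v,u=np.mgrid[295:316,144:164];v=v.ravel();u=u.ravel();ok=((u-153.7)**2+(v-305.3)**2)<11**2;u=u[ok];v=v[ok];z=d[v,u]
print(np.percentile(z,[0,5,50,95,100]))
g=z>0;u,v,z=u[g],v[g],z[g]
X=(np.linalg.inv(K(c))@np.vstack([u*z,v*z,z])-np.array(c['t'])[:,None]).T@R
h=(X-S0)@n;a=(X-S0)@up;b=(X-S0)@sy
g=abs(h-np.median(h))<8
co=np.linalg.lstsq(np.c_[a[g],b[g],np.ones(g.sum())],h[g],rcond=None)[0];print("slope err deg up,y",np.degrees(co[:2]),"height",co[2],"n",g.sum(),len(g),"std",h[g].std())
E
```

```text
[   0.    1026.742 1038.112 1048.689 1056.228]
slope err deg up,y [-0.659 -0.436] height 5.420004777021899 n 362 362 std 1.9579133596617864
```

```bash
python3 - <<'E'
from station import readout, job
print(readout.state()['time']); print(job.close_job())
E
```

```text
30.9
the job is handed in; nothing more can be done
None
```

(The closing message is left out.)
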